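# Charge and close the jar mill

### The arm

A 7-joint arm with a two-finger parallel gripper is mounted at the origin on a cart in front of the work surface, level with it; the furniture and walls round the work are solid. World frame = base frame: x ahead of the robot, y to its left, z up, the work surface at z = 0. Lengths are in m, angles in rad, forces in N, time in s.
With the tool pointing down it reaches from about 0.35 to 0.9 m from the base axis. Payload 19.9 kg.
Tool frame: the origin (TCP) lies midway between the tips of the shut fingers; the grasp point (between the pads) lies 19 mm behind it; z points along the fingers, y is the line along which they close (so a half turn about z gives the same grasp; the last joint's range is limited). The gripper opens to 94 mm and grips with 3 to 60 N. Pads are 16 mm wide; open, the fingers measure 119 mm over their backs; the gripper's body (75 mm by 177 mm) begins 78 mm behind the grasp point.
Start: joints at [1.185, 0.417, -0.01, 1.614, 0.005, 1.111, -0.053], TCP at [0.211, -0.588, 0.205] pointing down, gripper open.
Joint ranges: [-2.81, 2.81], [-0.39, 2.02], [-1.27, 1.25], [0.06, 2.57], [-1.19, 4.33], [0.19, 2], [-2.82, 2.82]. Speed limits (rad/s): [1.89, 1.89, 2.39, 2.39, 3.01, 3.01, 3.01].

### API

Orientations are given as a unit quaternion [w, x, y, z].
In Python, from station import r gives the robot as it stands. The module is installed in compiled form; this text tells all that it offers.
- The arm moves only by the tool jog_arm, never from a script. Its argument "steps" is a list of rows, each a list of 6 numbers: the shift along the tool's x, y, z in m, then the turn, a rotation vector about the tool's x, y, z in rad. In form: [[tx, ty, tz, ax, ay, az], ...]. A call has 1 to 20 rows; each row is the pose to reach, as a shift and turn from the pose commanded when the call began, along the tool's axes at that moment; what a row does not reach only later rows make up. A row lasts 1/8 s, in which the tool goes at most 62.5 mm and 10.7 degrees, less where a joint would pass 70% of its speed; a pose out of reach is approached as far as the arm can. A call with a gripper value outside its range is refused whole. "fingers" is the closure, from 0 (fully open) to 1 (shut), set as the call begins (left out, the last holds). The fingers move at their own pace and stop on an object; "newtons" is the grip in N (left out, the last holds). Time passes only in rows, so rows that repeat a pose let the fingers close. It gives the time, the measured TCP pose, the force, the opening and the grip force at its end, in the units of the state.
- r.state(): the state, without advancing time (a new reading comes with each control period).
- r.capture(name): name is "scene" or "top" or "wrist"; returns a dict with "color" (400x640x3 uint8, red, green, blue), "fov_y" (degrees; the focal length in pixels is half the picture's height over the tangent of half this angle, whatever the lens; pixels are square), "cx", "cy" (the principal point, pixels), "position" and "attitude" of the camera in the world. Camera axes: x right, y up, looking along -z (the intrinsics and any distortion apply to the point x, -y, -z); pixel columns grow to the right and rows downward; lengths in m; the calibration is good to about 2 mm. A picture is of the moment at which its call begins. There is no depth.
- r.close_job(): hands the job in; it is judged then, once.
The state is a dict: "time_s": time; "qpos": joint angles; "qd": joint speeds; "joint_efforts": joint torques, N m; "ee_pos": TCP position; "tcp_rot": TCP orientation; "wrist_force": force on the tool from outside, world axes, zero at the start; "wrist_torque": the same for the moment, N m; "finger_gap": finger opening in m; "gripper_force": force on a finger pad.
Only numpy, scipy, OpenCV 4.12 (cv2) and the standard library are available. Lean on these libraries where they do the work, as an engineer would, in place of code of your own. Each camera call takes 0.05 s, during which the arm holds its last target. There are 200 camera calls.

### The job

Turn the jar mill's drum by its wheel until the filling port hidden on the underside is right on top, then put every white grinding pebble on the bench into the drum through it. After that set the lid on the port, turned so that its key drops into the gap of the collar and the lid lies fully home, and swing the clamp dog in over the lid to its stop; leave the drum with the port on top, and leave the tape roll, the loop tool and the wooden rib where they lie.

Things in the scene. Friction and masses are not known exactly. Their poses are not given: they have to be found in the camera images.
- mill: Fixed frame of the bench-top jar mill: a base plate 170 x 266 mm with two uprights, tops 172 mm above the bench, that carry a metal drum on a level axle. Origin on the bench under the drum's middle; axes as for mill_axle.
- mill_axle (a point): Middle of the drum on its axle, 148 mm above the bench, fixed to the frame. x level, across the axle, away from the robot; y level, along the axle, to the robot's left; z up. The hollow drum's shell is 75 mm in radius, from y = -90 to +80 mm.
- wheel_mark (a point): Point on the rim of the turning wheel, in line with the port (turns with the drum; a brass line on the wheel's outer face ends there). The wheel is a plain disc at the drum's right end, 110 mm in radius, 14 mm thick (y -104 to -90 mm from mill_axle), 35 mm proud of the shell; pinch it across the thickness. Between it and the port's neck 38 mm are free.
- drum (a joint): Angle of the drum about its axle (rad), without stops; at 0 or any whole turn (6.283) the port is on top; growing values move the drum's top along +x of mill_axle. Friction of about 0.5 N m (5 N at the wheel's rim) holds it where it is left. The port starts somewhere on the underside.
- port (a point): Centre of the mouth of the filling port, level with its collar's top, 98 mm from the axle; turns with the drum. z points outward from the axle; with the port on top its axes are parallel to mill_axle's. The round collar is 90 mm clear inside, 104 mm outside, 14 mm high, on a square neck 104 mm wide. The drum is hollow, 170 mm deep from the mouth.
- keyway (a point): Centre of the one gap in the collar, 17 mm wide along y, 14 mm deep, on the port's -x side, 48.5 mm from its centre; it takes the lid's key.
- dog (a joint): Angle (rad) of the clamp dog, a dark bar 14 mm wide that swings on the drum beside the collar: 0 = its stop, pointing along the port's -y over the lid; it grows as the bar swings aside toward the port's -x; at 1.57 it points along -x, clear of the mouth; limit 1.9. It stays where it is left (about 1 N at the peg).
- dog_pivot (a point): Pivot of the clamp dog, axis parallel to the port's z, at x = 0, y = +70, z = 17.5 mm from port. The bar's underside is 9.5 mm and its upper side 17.5 mm above the collar's top.
- dog_peg (a point): Middle of the dark peg on the dog, 38 mm from the pivot: round, 12 mm in diameter, standing parallel to the port's z from the bar up to 37.5 mm above the collar's top; push the dog by it.
- lid_grip (a point): Loose keyed lid of the port, bright metal, boss down: centre of its grip bar (50 mm along lid x, 12 mm along y, 28 mm tall), 32 mm above its underside. Boss 84 mm across and 10 mm deep, disc above it 108 mm across and 8 mm thick. Fully home, disc on collar, this point is 22 mm above port. About 160 g.
- lid_key (a point): Outer end of the lid's key, half-way up: 12 mm wide, 10 mm deep, reaching 51 mm from the lid's centre on its -x side; its tail shows past the disc to 61 mm. The lid drops home only with its x along the port's x, to about 3 degrees; else the key rides on the collar and the lid stands about 10 mm high there.
- pebble_0_c (a point): Centre of a white ceramic grinding pebble, a rounded pillow 62 x 34 x 28 mm (x, y, z), lying on the bench right of the mill, about 100 g. May be absent (None).
- pebble_1_c (a point): Centre of a white ceramic grinding pebble, a rounded pillow 62 x 34 x 28 mm (x, y, z), lying on the bench right of the mill, about 100 g. May be absent (None).
- pebble_2_c (a point): Centre of a white ceramic grinding pebble, a rounded pillow 62 x 34 x 28 mm (x, y, z), lying on the bench right of the mill, about 100 g. May be absent (None).
- pebble_3_c (a point): Centre of a white ceramic grinding pebble, a rounded pillow 62 x 34 x 28 mm (x, y, z), lying on the bench right of the mill, about 100 g. May be absent (None).
- pebble_4_c (a point): Centre of a white ceramic grinding pebble, a rounded pillow 62 x 34 x 28 mm (x, y, z), lying on the bench right of the mill, about 100 g. May be absent (None).
- tape_roll: Bystander: masking tape roll, 101 mm across, 24 mm high, lying flat; leave alone. Origin at the centre of its underside.
- loop_tool: Bystander: loop trimming tool with wooden handle, 178 mm long, lying at the front of the bench; leave alone. Origin at the centre of its underside.
- wood_rib: Bystander: flat wooden rib 104 x 48 x 8 mm; leave alone. Origin at the centre of its underside.
- lid: The same lid, seen as a whole; origin at the centre of its underside (bottom of the boss), axes as for lid_grip.
Not all that is in view belongs to the job. What is shaped like the lid but orange is not meant.

How it is judged:
By the outcome, as a careful person would: the job done as asked, in the order asked, and still so for the second after the job is handed in, with the robot touching nothing.
Of pebble_0, pebble_1, pebble_2, pebble_3, pebble_4 only 3 to 5 are there at a start; the rules pass over those that are not, and their reading is None.
At some moment in a run one of pebble_0, pebble_1, pebble_2, pebble_3, pebble_4 may be knocked a few centimetres aside while the robot is not near it.
Once in a run the grip may slacken for a moment while it holds something.
It also fails if it takes over 210 s, if anything falls off the work surface, if the arm or the gripper's body presses on something with over 40 N, if the wrist force passes 120 N, or if a joint passes its speed limit or range.

## Working session

There is one attempt and no reset: what is moved stays moved. The work goes in short steps, Python scripts to look and compute and a tool call to move; the robot and the scene stay as the last step left them, time stands still between calls to the robot, and variables do not carry over. Pictures are saved under pics/ and viewed, at most 14 in all, crops included, and the job is handed in when it is done.

Besides the shell and the picture viewer there is one more tool, called after ">>>" as name([rows], argument=value, ...), one row to a line, values as JSON. jog_arm: Moves the arm, as the interface text tells. Its arguments: {"type":"object","properties":{"steps":{"type":"array","items":{"type":"array","items":{"type":"number"}}},"fingers":{"type":"number"},"newtons":{"type":"number"}},"required":["steps"]}

```bash
mkdir -p pics
cat > h.py <<'E'
import numpy as np, cv2
from station import r
from scipy.spatial.transform import Rotation as R
def rot(q): return R.from_quat([q[1],q[2],q[3],q[0]])
def cap(n,f=None):
    c=r.capture(n)
    if f: cv2.imwrite('pics/'+f,c['color'][:,:,::-1])
    return c
def camR(c):
    a=np.array(c['attitude'],float)
    return a if a.shape==(3,3) else rot(a).as_matrix()
def foc(c): return 200/np.tan(np.radians(c['fov_y'])/2)
def ray(c,u,v):
    f=foc(c); d=camR(c)@np.array([(u-c['cx'])/f,-(v-c['cy'])/f,-1]); return np.array(c['position']),d
def onz(c,u,v,z):
    p,d=ray(c,u,v); return p+d*(z-p[2])/d[2]
def proj(c,P):
    f=foc(c); q=camR(c).T@(np.array(P)-c['position']); return c['cx']+f*q[0]/-q[2], c['cy']-f*q[1]/-q[2]
def tool(P):
    "world point -> tool frame shift"
    s=r.state(); return rot(s['tcp_rot']).inv().apply(np.array(P)-s['ee_pos'])
E
python3 - <<'E'
from h import *
for n in ['scene','top','wrist']:
    c=cap(n,n+'0.png'); print(n,{k:c[k] for k in c if k!='color'})
s=r.state();print(s)
E
```

```text
scene {'fov_y': 57.36027901624223, 'cx': 316.5261210473882, 'cy': 193.66019072161805, 'position': array([-0.12884251,  0.32563424,  1.08236938]), 'attitude': array([-0.45511391, -0.17013774,  0.32173583,  0.81265647])}
top {'fov_y': 53.284993892993604, 'cx': 322.8665711319986, 'cy': 195.45872221510524, 'position': array([ 0.41502738, -0.1322369 ,  1.34159239]), 'attitude': array([ 0.71136304,  0.05565516, -0.04853893, -0.69893426])}
wrist {'fov_y': 68.87436508823694, 'cx': 320.3676320039722, 'cy': 196.07734350912094, 'position': array([ 0.27782544, -0.56270845,  0.38475482]), 'attitude': array([ 0.81186484, -0.10106057,  0.07191215, -0.57051808])}
{'time_s': 0.15, 'qpos': array([ 1.1844811 ,  0.41780028, -0.01029398,  1.61398043,  0.00474552,
        1.11070618, -0.05297782]), 'qd': array([ 1.28746609e-03, -2.19085738e-03,  5.01123463e-04,  9.06745446e-05,
        1.44831572e-03, -2.04421168e-03, -6.92770436e-04]), 'joint_efforts': array([ 1.03338170e-03, -8.51539564e+01,  6.39492329e-01, -4.26139212e+01,
       -4.87993530e-02,  1.72619725e-02,  1.72538407e-04]), 'ee_pos': array([ 0.21115059, -0.58797365,  0.2050152 ]), 'tcp_rot': array([-4.15909753e-04,  9.85170924e-01,  1.71575232e-01, -1.33058954e-04]), 'wrist_force': array([ 0.37798146, -0.5071034 ,  0.43375593]), 'wrist_torque': array([-0.0272641 ,  0.02393552,  0.04302001]), 'gripper_force': 0.0, 'finger_gap': 0.09411326057616065}
```

View pics/scene0.png

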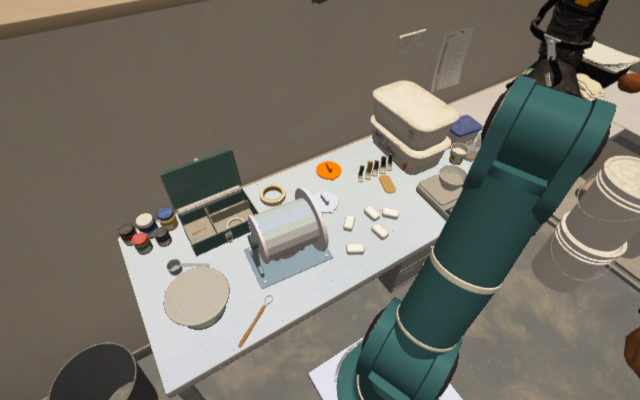

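View pics/top0.png

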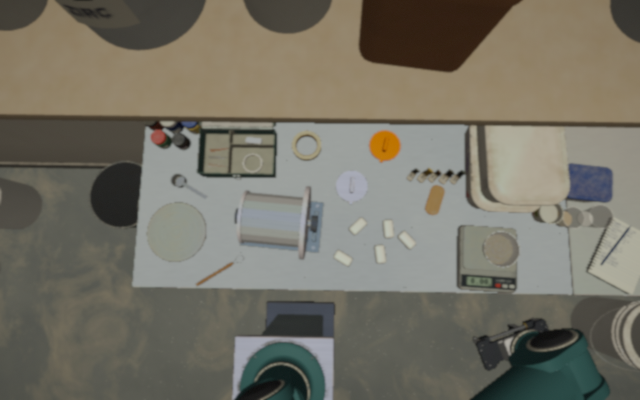

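Run:
```python
from h import *
c=cap('top')
im=c['color']
cr=cv2.resize(im[120:300,225:425],None,fx=4,fy=3.33*1.2 if 0 else 3.33,interpolation=cv2.INTER_CUBIC) if 0 else cv2.resize(im[125:275,225:425],None,fx=4,fy=4,interpolation=cv2.INTER_CUBIC)
cv2.imwrite('pics/topcrop.png',cr[:,:,::-1])
hsv=cv2.cvtColor(im,cv2.COLOR_RGB2HSV)
m=((hsv[:,:,1]<55)&(hsv[:,:,2]>185)).astype(np.uint8)*255
n,l,st,ce=cv2.connectedComponentsWithStats(m)
for i in range(1,n):
    if 30<st[i,4]<3000 and 120<ce[i][1]<300: print(st[i],ce[i],onz(c,*ce[i],.028)[:2])
for n,u,v,z in [('lid',351,186,.02),('wheelA',306,188,.148),('wheelB',302,257,.148),('wtop',304,222,.258),('baseBR',322,202,.005),('baseBR2',319,251,.005),('edge',134,287,0),('loop',240,259,0),('tape',307,146,.02)]: print(n,onz(c,u,v,z))
s=cap('scene')
for n,u,v in [('lid',328,203),('peb',355,249),('tape',272,194)]: print('scene',n,onz(s,u,v,.015))
```

```text
[352 220  12  12  69] [357.52173913 225.95652174] [ 0.5105313  -0.23309679]
[386 222   6  14  66] [388.09090909 228.45454545] [ 0.50409633 -0.33351142]
[401 234  12  12  66] [406.62121212 239.66666667] [ 0.46852657 -0.39382755]
[377 247   7  14  70] [379.85714286 253.52857143] [ 0.42204662 -0.30626831]
[336 253  14  11  74] [342.44594595 257.83783784] [ 0.4059477  -0.18464882]
lid [ 0.64499591 -0.21106926  0.02      ]
wheelA [ 0.61427223 -0.06693197  0.148     ]
wheelB [ 0.40703288 -0.06015912  0.148     ]
wtop [ 0.50200736 -0.06980264  0.258     ]
baseBR [ 0.59106992 -0.11440347  0.005     ]
baseBR2 [ 0.42679839 -0.10749177  0.005     ]
edge [0.29795348 0.50140152 0.        ]
loop [0.3956785 0.1551126 0.       ]
tape [ 0.78110637 -0.05978304  0.02      ]
scene lid [ 0.63307751 -0.22095766  0.015     ]
scene peb [ 0.40543447 -0.1852193   0.015     ]
scene tape [ 0.78715624 -0.05676059  0.015     ]
```

View pics/topcrop.png

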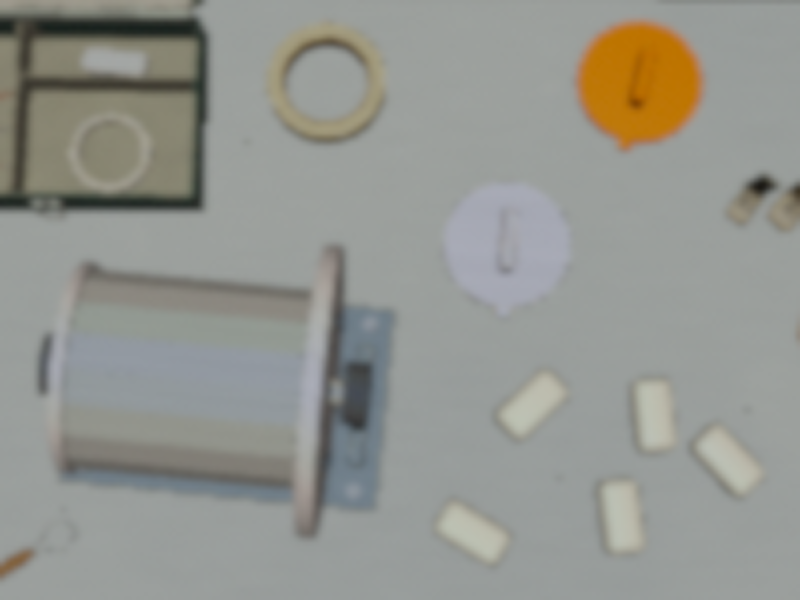

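Run:
```python
from h import *
c=cap('top')
p=lambda u,v:(225+u/4,125+v/4)
A=onz(c,*p(331,245),.148);B=onz(c,*p(308,536),.148)
print('wheel',A,B,np.linalg.norm(A-B),np.degrees(np.arctan2(*(A-B)[[1,0]])))
C=onz(c,*p(395,310),.004);D=onz(c,*p(378,508),.004);print('base',C,D,np.linalg.norm(C-D),np.degrees(np.arctan2(*(C-D)[[1,0]])))
print('left flange',onz(c,*p(88,265),.148),onz(c,*p(63,472),.148))
print('shell axis mid near wheel/left', onz(c,*p(318,372),.223))
l=onz(c,*p(507,244),.018);t=onz(c,*p(503,313),.015);print('lid',l,t,t-l)
b1=onz(c,*p(511,208),.032);b2=onz(c,*p(505,270),.032);print('bar',b1,b2)
w=cap('wrist');s=r.state();T=rot(s['tcp_rot'])
print('cam in tool',T.inv().apply(w['position']-s['ee_pos']),'axes\n',T.inv().as_matrix()@camR(w))
```

```text
wheel [ 0.61975102 -0.07211883  0.148     ] [ 0.40118714 -0.06031098  0.148     ] 0.21888261335026735 -3.092381549043102
base [ 0.58959719 -0.12034216  0.004     ] [ 0.42354722 -0.10919925  0.004     ] 0.1664234269195352 -3.839123614390527
left flange [0.60125639 0.11205263 0.148     ] [0.44490309 0.12347638 0.148     ]
shell axis mid near wheel/left [ 0.51610792 -0.06890927  0.223     ]
lid [ 0.64538621 -0.2137116   0.018     ] [ 0.58717708 -0.21099357  0.015     ] [-0.05820913  0.00271803 -0.003     ]
bar [ 0.67352273 -0.21595671  0.032     ] [ 0.62100839 -0.21135671  0.032     ]
cam in tool [ 0.07127335 -0.00136784 -0.1798143 ] axes
 [[ 6.93647778e-04  9.69253783e-01  2.46062233e-01]
 [ 9.99999651e-01 -7.86805285e-04  2.80280572e-04]
 [ 4.65266070e-04  2.46061952e-01 -9.69253991e-01]]
```

```bash
cat >> h.py <<'E'
def down(yaw,tx=0,ty=0):
    "tool down, tool x at world yaw (deg), then tilt about world x, y (deg)"
    return R.from_euler('xy',[tx,ty],degrees=True)*R.from_euler('z',yaw,degrees=True)*R.from_matrix(np.diag([1.,-1,-1]))
def go(P,Rt,cmd=None):
    s=r.state(); T=rot(s['tcp_rot'])
    d=T.inv().apply(np.array(P)-s['ee_pos']); w=(T.inv()*Rt).as_rotvec()
    n=max(np.linalg.norm(d)/.0625,np.degrees(np.linalg.norm(w))/10.7)
    print(np.round(np.r_[d,w],4).tolist(),'rows>=%.1f'%n)
E
python3 - <<'E'
from h import *
go([.43,-.27,.22],down(0,50))
E
```

```text
[0.3134, -0.2254, -0.0147, 0.8634, 0.1505, 0.3225] rows>=6.2
```

>>> jog_arm([
  [0.313,-0.225,-0.015,0.863,0.15,0.322],
  [0.313,-0.225,-0.015,0.863,0.15,0.322],
  [0.313,-0.225,-0.015,0.863,0.15,0.322],
  [0.313,-0.225,-0.015,0.863,0.15,0.322],
  [0.313,-0.225,-0.015,0.863,0.15,0.322],
  [0.313,-0.225,-0.015,0.863,0.15,0.322],
  [0.313,-0.225,-0.015,0.863,0.15,0.322],
  [0.313,-0.225,-0.015,0.863,0.15,0.322],
  [0.313,-0.225,-0.015,0.863,0.15,0.322],
  [0.313,-0.225,-0.015,0.863,0.15,0.322],
  [0.313,-0.225,-0.015,0.863,0.15,0.322],
], fingers=0.5)

```text
time_s: 1.72
ee_pos: [0.4295, -0.2712, 0.2203]
tcp_rot: [-0.422, 0.906, -0.0, -0.0]
wrist_force: [-0.1, -0.4, -0.7]
finger_gap: 0.0467
gripper_force: 0.0
```

Run:
```python
from h import *
c=cap('wrist','w1.png'); s=r.state(); print(s['time_s'],s['ee_pos'],s['qpos'],s['finger_gap'])
for n,P in dict(wc=[.5105,-.073,.148],wt=[.5105,-.073,.258],wb=[.5105,-.073,.038],wx=[.6205,-.08,.148]).items(): print(n,proj(c,P))
```

```text
1.775 [ 0.42954274 -0.27109876  0.22039587] [ 0.94150802  0.62063267 -0.14504676  1.54585346 -0.48496561  1.65565736
 -0.64510383] 0.047134796364266
wc (np.float64(263.4515726334631), np.float64(113.4438011833016))
wt (np.float64(166.69470119839832), np.float64(111.49433260262488))
wb (np.float64(329.4428193364353), np.float64(114.77340041629733))
wx (np.float64(261.83003731944245), np.float64(12.444035798106114))
```

View pics/w1.png

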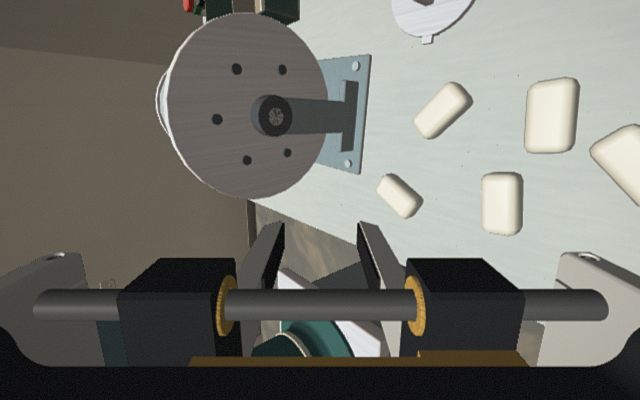

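Run:
```python
from h import *
go([.427,-.062,.30],down(-3.5))
```

```text
[-0.0026, -0.1955, 0.1088, -0.8715, 0.0267, 0.057] rows>=4.7
```

>>> jog_arm([
  [-0.002,-0.03,-0.03,-0.3,0.01,0.02],
  [-0.002,-0.196,0.109,-0.872,0.027,0.057],
  [-0.002,-0.196,0.109,-0.872,0.027,0.057],
  [-0.002,-0.196,0.109,-0.872,0.027,0.057],
  [-0.002,-0.196,0.109,-0.872,0.027,0.057],
  [-0.002,-0.196,0.109,-0.872,0.027,0.057],
  [-0.002,-0.196,0.109,-0.872,0.027,0.057],
  [-0.002,-0.196,0.109,-0.872,0.027,0.057],
])

```text
time_s: 2.78
ee_pos: [0.4275, -0.0624, 0.3]
tcp_rot: [-0.0, 1.0, -0.031, -0.0]
wrist_force: [0.8, -0.3, -0.2]
finger_gap: 0.0473
gripper_force: 0.0
```

Run:
```python
from h import *
c=cap('wrist','w2.png'); s=r.state(); print(s['time_s'],s['ee_pos'],s['qpos'],s['finger_gap'])
for n,P in dict(wt=[.5105,-.066,.258],wf=[.6205,-.072,.148],wn=[.4268,-.062,.22]).items(): print(n,proj(c,P))
```

```text
2.825 [ 0.4275128  -0.06236809  0.29993688] [ 0.42569031 -0.01352798 -0.34615125  1.92495678 -0.00524702  1.23007159
 -1.55239704] 0.04714736868989491
wt (np.float64(320.08279296759343), np.float64(104.41439841402696))
wf (np.float64(319.38019113081197), np.float64(-4.663363162986428))
wn (np.float64(321.47248242754245), np.float64(201.73336622025843))
```

View pics/w2.png

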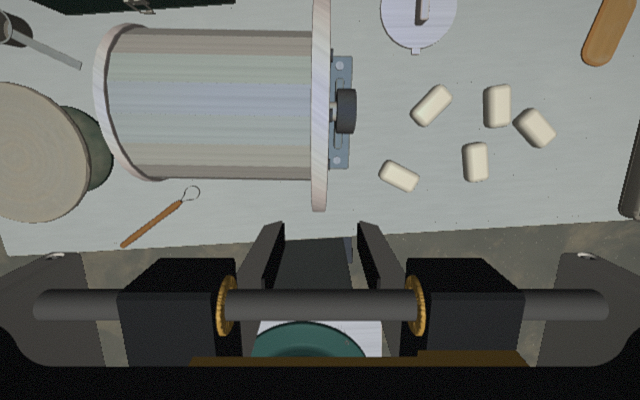

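>>> jog_arm([
  [0,0,0.05,0,0,0],
  [0,0,0.09,0,0,0],
  [0,0,0.1125,0,0,0],
  [0,0,0.1125,0,0,0],
])

```text
time_s: 3.32
ee_pos: [0.4268, -0.0618, 0.1866]
tcp_rot: [-0.0, 1.0, -0.031, -0.002]
wrist_force: [-0.8, 0.3, 0.7]
finger_gap: 0.047
gripper_force: 0.0
```

>>> jog_arm([
  [0,0,0,0,0,0],
  [0,0,0,0,0,0],
  [0,0,0,0,0,0],
  [0,0,0,0,0,0],
  [0,0,0,0,0,0],
], fingers=1, newtons=35)

```text
time_s: 3.95
ee_pos: [0.4279, -0.0606, 0.1883]
tcp_rot: [-0.0, 1.0, -0.03, 0.0]
wrist_force: [-1.8, 5.2, 5.9]
finger_gap: 0.0135
gripper_force: 35.0
```

>>> jog_arm([
  [0.005,0,-0.0065,0,0,0],
  [0.0114,0,-0.0136,0,0,0],
  [0.025,0,-0.025,0,0,0],
  [0.0405,0,-0.0339,0,0,0],
  [0.0572,0,-0.04,0,0,0],
  [0.0747,0,-0.0431,0,0,0],
  [0.0924,0,-0.0431,0,0,0],
  [0.11,0,-0.04,0,0,0],
  [0.1267,0,-0.0339,0,0,0],
  [0.1421,0,-0.025,0,0,0],
  [0.1557,0,-0.0136,0,0,0],
  [0.1671,0,0,0,0,0],
  [0.1671,0,0,0,0,0],
  [0.1671,0,0,0,0,0],
])

```text
time_s: 5.7
ee_pos: [0.5963, -0.0739, 0.1887]
tcp_rot: [0.002, 1.0, -0.031, 0.002]
wrist_force: [8.7, -9.8, -5.4]
finger_gap: 0.0138
gripper_force: 35.0
```

Run:
```python
from h import *
c=cap('wrist','w3.png'); s=r.state(); print(s['time_s'],s['ee_pos'],s['wrist_force'])
t=cap('top'); cr=cv2.resize(t['color'][150:290,220:360],None,fx=2.85,fy=2.85,interpolation=cv2.INTER_CUBIC)
o=np.hstack([cr[:400,:400][:,:,::-1],c['color'][:,120:520][:,:,::-1]]); cv2.imwrite('pics/m3.png',o)
```

```text
5.75 [ 0.59630932 -0.07384307  0.18873172] [ 8.52045657 -9.3178107  -5.74204031]Traceback (most recent call last):
  File "<stdin>", line 4, in <module>
    return _nx.concatenate(arrs, 1, dtype=dtype, casting=casting)
           ~~~~~~~~~~~~~~~^^^^^^^^^^^^^^^^^^^^^^^^^^^^^^^^^^^^^^^
ValueError: all the input array dimensions except for the concatenation axis must match exactly, but along dimension 0, the array at index 0 has size 399 and the array at index 1 has size 400
```

>>> jog_arm([
  [0,0,0,0,0,0],
  [0,0,0,0,0,0],
  [0,0,0,0,0,0],
  [0,0,-0.06,0,0,0],
  [0,0,-0.11,0,0,0],
  [-0.06,0,-0.11,0,0,0],
  [-0.12,0,-0.11,0,0,0],
  [-0.167,0,-0.11,0,0,0],
  [-0.167,0,-0.11,0,0,0],
], fingers=0.5)

```text
time_s: 6.92
ee_pos: [0.4258, -0.0612, 0.2986]
tcp_rot: [0.001, 1.0, -0.03, 0.001]
wrist_force: [0.2, 0.5, 0.1]
finger_gap: 0.0468
gripper_force: 0.0
```

Run:
```python
from h import *
c=cap('wrist'); s=r.state(); print(s['time_s'],s['ee_pos'],s['wrist_force'])
t=cap('top'); cr=cv2.resize(t['color'][150:290,220:360],(400,400),interpolation=cv2.INTER_CUBIC)
o=np.hstack([cr[:,:,::-1],c['color'][:,60:460][:,:,::-1]]); cv2.imwrite('pics/m3.png',o)
```

```text
6.975 [ 0.42731472 -0.06119187  0.29863016] [ 0.47106907 -0.77018541 -0.28015416]
```

View pics/m3.png

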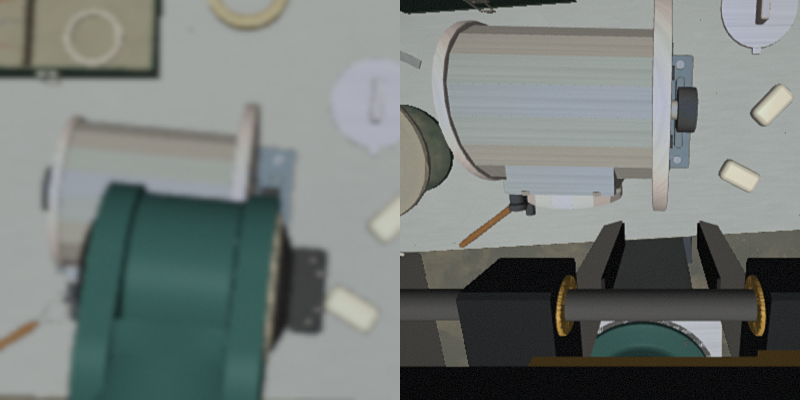

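```bash
cat >> h.py <<'E'
MY=np.radians(-3.5); MX=np.array([np.cos(MY),np.sin(MY),0]); MYv=np.array([-np.sin(MY),np.cos(MY),0]); MZ=np.array([0,0,1.])
MO=np.array([.5105,-.066,.148])+.097*MYv
def mill(x,y,z): return MO+x*MX+y*MYv+z*MZ
def port(th,x,y,z):
    c,s=np.cos(th),np.sin(th); z=z+.098
    return mill(x*c+z*s,y,-x*s+z*c)
E
python3 - <<'E'
from h import *
c=cap('wrist')
for d in (-60,-70,-75,-80,-90):
    th=np.radians(d); print(d,[tuple(int(a) for a in proj(c,port(th,*p))) for p in [(.052,0,0),(-.052,0,0),(0,.052,0),(.052,-.052,-.014),(.052,.052,-.014),(0,.07,.0175)]])
E
```

```text
-60 [(204, 180), (238, 209), (171, 197), (267, 165), (143, 164), (150, 214)]
-70 [(210, 195), (242, 204), (179, 200), (270, 179), (152, 179), (161, 217)]
-75 [(214, 201), (244, 200), (183, 200), (271, 185), (156, 185), (166, 217)]
-80 [(217, 205), (245, 197), (187, 200), (273, 190), (161, 190), (171, 216)]
-90 [(224, 211), (248, 188), (193, 198), (275, 197), (170, 197), (180, 212)]
```

>>> jog_arm([
  [0,0,0.05,0,0,0],
  [0,0,0.09,0,0,0],
  [0,0,0.111,0,0,0],
  [0,0,0.111,0,0,0],
])

```text
time_s: 7.58
ee_pos: [0.4277, -0.0608, 0.1855]
tcp_rot: [-0.0, 1.0, -0.03, -0.001]
wrist_force: [-0.0, -0.2, 0.3]
finger_gap: 0.0469
gripper_force: 0.0
```

>>> jog_arm([
  [0,0,0,0,0,0],
  [0,0,0,0,0,0],
  [0,0,0,0,0,0],
  [0,0,0,0,0,0],
  [0.005,0,-0.0065,0,0,0],
  [0.0114,0,-0.0136,0,0,0],
  [0.025,0,-0.025,0,0,0],
  [0.0405,0,-0.0339,0,0,0],
  [0.0572,0,-0.04,0,0,0],
  [0.0747,0,-0.0431,0,0,0],
  [0.0924,0,-0.0431,0,0,0],
  [0.11,0,-0.04,0,0,0],
  [0.1267,0,-0.0339,0,0,0],
  [0.1346,0,-0.0298,0,0,0],
  [0.1346,0,-0.0298,0,0,0],
  [0.1346,0,-0.0298,0,0,0],
], fingers=1, newtons=35)

```text
time_s: 9.57
ee_pos: [0.563, -0.0712, 0.2174]
tcp_rot: [0.001, 1.0, -0.031, 0.001]
wrist_force: [2.1, -7.0, -2.4]
finger_gap: 0.014
gripper_force: 35.0
```

Run:
```python
from h import *
c=cap('wrist'); s=r.state(); print(s['time_s'],s['ee_pos'],s['wrist_force'])
t=cap('scene'); cr=cv2.resize(t['color'][170:290,230:350],(400,400),interpolation=cv2.INTER_CUBIC)
o=np.hstack([cr[:,:,::-1],c['color'][:,60:460][:,:,::-1]]); cv2.imwrite('pics/m4.png',o)
```

```text
9.625 [ 0.56294236 -0.0712017   0.21738055] [ 1.82066668 -6.57184731 -1.83102192]
```

View pics/m4.png

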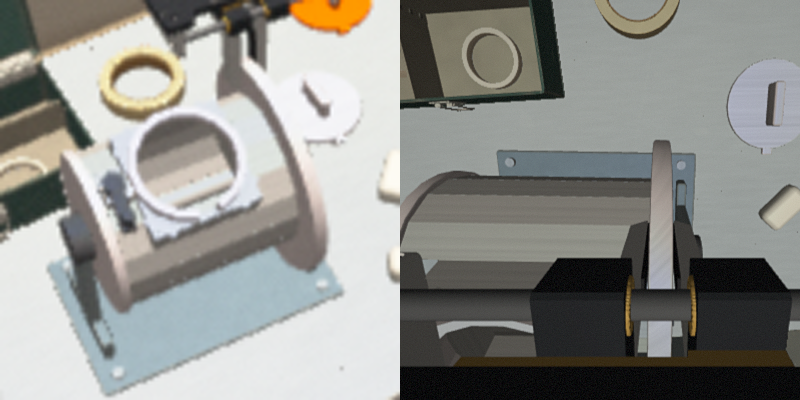

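Run:
```python
from h import *
t=cap('scene')
for d in (-15,-10,-5,0,5,10): print(d,proj(t,port(np.radians(d),0,0,0)))
go([.5105-.1,.02,.40],down(-3.5))
```

```text
-15 (np.float64(285.35926560120214), np.float64(216.5061101128431))
-10 (np.float64(284.1323067933421), np.float64(214.1670172305862))
-5 (np.float64(282.9077521253848), np.float64(211.97216818732556))
0 (np.float64(281.6968574957187), np.float64(209.9401300630355))
5 (np.float64(280.5104730921141), np.float64(208.08728836187706))
10 (np.float64(279.3589098616041), np.float64(206.42771021701478))
[-0.1575, -0.0811, -0.1831, 0.0024, -0.002, -0.0012] rows>=4.1
```

>>> jog_arm([
  [0,0,0,0,0,0],
  [0,0,0,0,0,0],
  [0,0,0,0,0,0],
  [0,0,-0.06,0,0,0],
  [-0.04,-0.02,-0.12,0,0,0],
  [-0.09,-0.05,-0.17,0,0,0],
  [-0.12,-0.09,-0.183,0,0,0],
  [-0.12,-0.09,-0.183,0,0,0],
  [-0.12,-0.09,-0.183,0,0,0],
  [-0.12,-0.09,-0.183,0,0,0],
], fingers=0.5)

```text
time_s: 10.98
ee_pos: [0.4481, 0.0268, 0.3988]
tcp_rot: [0.0, 1.0, -0.031, -0.001]
wrist_force: [0.2, -0.6, -0.0]
finger_gap: 0.047
gripper_force: 0.0
```

Run:
```python
from h import *
c=cap('wrist','w5.png'); s=r.state(); print(s['time_s'],s['ee_pos'],s['wrist_force'])
for d in (-10,-5,0,5,10): print(d,[tuple(round(float(a),1) for a in proj(c,port(np.radians(d),*p))) for p in [(0,0,0),(.052,0,0),(-.052,0,0),(0,.052,0),(0,-.052,0)]])
```

```text
11.025 [0.44811759 0.02692678 0.39869273] [ 0.16458736 -0.27950716  0.41711432]
-10 [(314.3, 140.0), (313.9, 91.1), (314.7, 182.9), (268.2, 140.0), (360.5, 140.0)]
-5 [(314.3, 132.3), (313.9, 82.3), (314.6, 177.3), (267.7, 132.3), (360.9, 132.3)]
0 [(314.2, 124.4), (314.0, 74.1), (314.4, 170.9), (267.2, 124.4), (361.2, 124.4)]
5 [(314.2, 116.4), (314.0, 66.4), (314.3, 163.9), (267.0, 116.4), (361.4, 116.4)]
10 [(314.2, 108.4), (314.1, 59.5), (314.2, 156.2), (266.8, 108.4), (361.5, 108.4)]
```

View pics/w5.png

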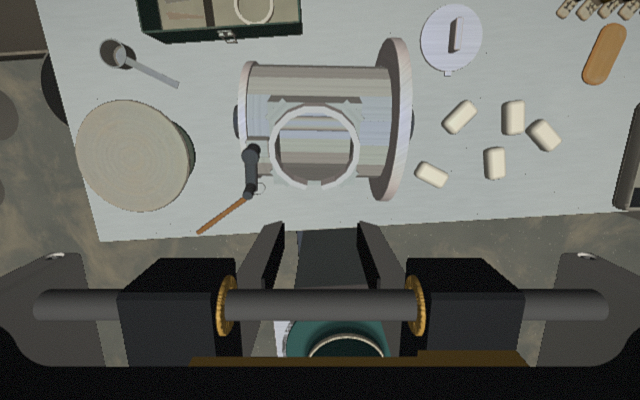

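Run:
```python
from h import *
go([.5105,-.067,.30],down(-3.5)); go([.5105,-.067,.231],down(-3.5))
c=r.capture('wrist'); 
# bright ring: fit outer ellipse
im=c['color'].astype(int); g=cv2.cvtColor(c['color'],cv2.COLOR_RGB2GRAY)
print([ (v,g[v,314]) for v in range(96,114)]); print([ (v,g[v,300]) for v in range(176,196)]); print([(u,g[146,u]) for u in range(262,280)]); print([(u,g[146,u]) for u in range(350,366)])
```

```text
[0.0682, 0.0899, 0.0986, 0.0001, 0.0013, -0.0006] rows>=2.4
[0.0683, 0.0899, 0.1676, 0.0001, 0.0013, -0.0006] rows>=3.2
[(96, np.uint8(102)), (97, np.uint8(94)), (98, np.uint8(94)), (99, np.uint8(96)), (100, np.uint8(97)), (101, np.uint8(93)), (102, np.uint8(106)), (103, np.uint8(112)), (104, np.uint8(109)), (105, np.uint8(118)), (106, np.uint8(159)), (107, np.uint8(190)), (108, np.uint8(190)), (109, np.uint8(188)), (110, np.uint8(185)), (111, np.uint8(187)), (112, np.uint8(185)), (113, np.uint8(177))]
[(176, np.uint8(97)), (177, np.uint8(102)), (178, np.uint8(110)), (179, np.uint8(111)), (180, np.uint8(108)), (181, np.uint8(104)), (182, np.uint8(114)), (183, np.uint8(158)), (184, np.uint8(192)), (185, np.uint8(188)), (186, np.uint8(189)), (187, np.uint8(189)), (188, np.uint8(180)), (189, np.uint8(173)), (190, np.uint8(172)), (191, np.uint8(175)), (192, np.uint8(175)), (193, np.uint8(174)), (194, np.uint8(172)), (195, np.uint8(174))]
[(262, np.uint8(164)), (263, np.uint8(161)), (264, np.uint8(163)), (265, np.uint8(162)), (266, np.uint8(164)), (267, np.uint8(145)), (268, np.uint8(143)), (269, np.uint8(190)), (270, np.uint8(191)), (271, np.uint8(187)), (272, np.uint8(191)), (273, np.uint8(187)), (274, np.uint8(155)), (275, np.uint8(75)), (276, np.uint8(62)), (277, np.uint8(64)), (278, np.uint8(60)), (279, np.uint8(72))]
[(350, np.uint8(80)), (351, np.uint8(54)), (352, np.uint8(58)), (353, np.uint8(105)), (354, np.uint8(193)), (355, np.uint8(193)), (356, np.uint8(189)), (357, np.uint8(188)), (358, np.uint8(188)), (359, np.uint8(185)), (360, np.uint8(167)), (361, np.uint8(159)), (362, np.uint8(160)), (363, np.uint8(159)), (364, np.uint8(160)), (365, np.uint8(160))]
```

>>> jog_arm([
  [0.03,0.05,0.0,0,0,0],
  [0.068,0.09,0.05,0,0,0],
  [0.068,0.09,0.1,0,0,0],
  [0.068,0.09,0.14,0,0,0],
  [0.068,0.09,0.167,0,0,0],
  [0.068,0.09,0.167,0,0,0],
  [0.068,0.09,0.167,0,0,0],
])

```text
time_s: 11.95
ee_pos: [0.5108, -0.0664, 0.2335]
tcp_rot: [0.0, 1.0, -0.03, 0.001]
wrist_force: [-0.1, 0.0, 0.4]
finger_gap: 0.0468
gripper_force: 0.0
```

>>> jog_arm([
  [0,0,0,0,0,0],
  [0,0,0,0,0,0],
  [0,0,0,0,0,0],
  [0,0,0,0,0,0],
  [0.01,0,0.0005,0,0,0],
  [0.02,0,0.002,0,0,0],
  [0.0285,0,0.004,0,0,0],
  [0.0285,0,0.004,0,0,0],
  [0.0285,0,0.004,0,0,0],
], fingers=1, newtons=35)

```text
time_s: 13.08
ee_pos: [0.5388, -0.0693, 0.2288]
tcp_rot: [0.001, 1.0, -0.031, 0.0]
wrist_force: [1.6, -7.8, 0.7]
finger_gap: 0.0141
gripper_force: 35.0
```

>>> jog_arm([
  [0,0,0,0,0,0],
  [0,0,0,0,0,0],
  [0,0,0,0,0,0],
  [0,0,-0.06,0,0,0],
  [-0.04,-0.03,-0.12,0,0,0],
  [-0.097,-0.09,-0.171,0,0,0],
  [-0.097,-0.09,-0.171,0,0,0],
  [-0.097,-0.09,-0.171,0,0,0],
  [-0.097,-0.09,-0.171,0,0,0],
], fingers=0.5)

```text
time_s: 14.2
ee_pos: [0.4473, 0.0275, 0.3993]
tcp_rot: [0.0, 1.0, -0.03, 0.0]
wrist_force: [0.2, -0.8, -0.1]
finger_gap: 0.0469
gripper_force: 0.0
```

Run:
```python
from h import *
c=cap('wrist','w6.png'); s=r.state(); print(s['time_s'],s['ee_pos'])
for d in (-5,0,5): print(d,[tuple(round(float(a),1) for a in proj(c,port(np.radians(d),*p))) for p in [(0,0,0),(.052,0,0),(-.052,0,0),(0,.052,0),(0,-.052,0)]])
g=cv2.cvtColor(c['color'],cv2.COLOR_RGB2GRAY)
cv2.imwrite('pics/w6c.png',cv2.resize(c['color'][40:220,220:430],None,fx=3,fy=3,interpolation=cv2.INTER_CUBIC)[:,:,::-1])
```

```text
14.25 [0.44736629 0.02718608 0.3988908 ]
-5 [(314.8, 131.7), (314.5, 81.7), (315.0, 176.6), (268.2, 131.6), (361.3, 131.7)]
0 [(314.7, 123.8), (314.5, 73.5), (314.9, 170.3), (267.8, 123.8), (361.6, 123.8)]
5 [(314.7, 115.8), (314.6, 65.9), (314.8, 163.2), (267.5, 115.8), (361.9, 115.9)]
```

View pics/w6c.png

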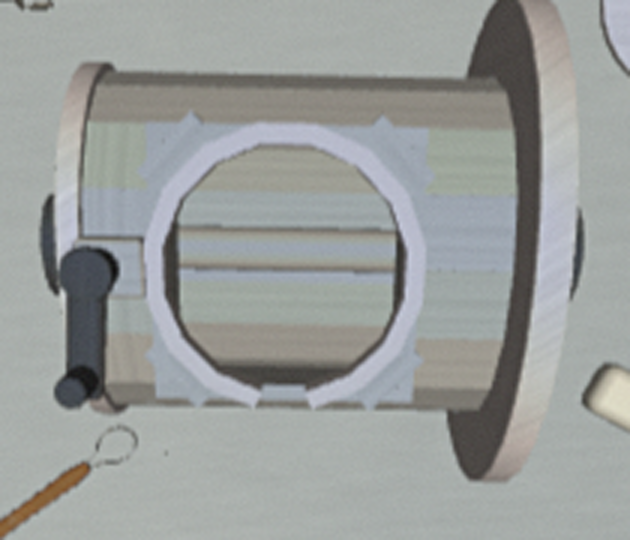

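Run:
```python
from h import *
c=r.capture('wrist')
a=np.radians(np.arange(0,360,2))
for nm,rad,y in [('wheel out',.110,-.104),('wheel in',.110,-.09),('shell',.075,-.085),('shell',.075,.06),('flangeL',.083,.08)]:
    P=np.array([proj(c,mill(rad*np.sin(t),y,rad*np.cos(t))) for t in a]); i,j=P[:,1].argmin(),P[:,1].argmax()
    print(nm,np.round(P[i],1),np.round(P[j],1))
g=cv2.cvtColor(c['color'],cv2.COLOR_RGB2GRAY)
for u in (262,255,380,385,390): print(u,'col', [int(x) for x in g[160:206,u]])
for u in (300,330,400,405): print(u,'top', [int(x) for x in g[36:90,u]])
```

```text
wheel out [398.1  35.7] [388.9 200.1]
wheel in [387.   35.7] [379.1 200.1]
shell [379.5  66. ] [374.4 175.8]
shell [270.2  65.9] [274.5 175.8]
flangeL [254.6  59.3] [260.4 181.3]
262 col [154, 153, 154, 154, 153, 157, 153, 137, 119, 118, 121, 121, 122, 116, 114, 138, 165, 179, 176, 176, 173, 174, 142, 123, 168, 177, 177, 173, 175, 174, 175, 168, 156, 166, 173, 173, 176, 177, 173, 172, 175, 173, 173, 175, 174, 175]
255 col [160, 160, 160, 159, 158, 159, 157, 139, 121, 110, 96, 77, 76, 97, 118, 131, 123, 130, 162, 175, 174, 174, 174, 159, 162, 174, 174, 174, 174, 176, 174, 178, 175, 144, 139, 175, 180, 175, 174, 174, 174, 176, 174, 174, 175, 176]
380 col [149, 151, 154, 157, 154, 151, 152, 156, 154, 136, 119, 123, 121, 111, 99, 78, 71, 70, 73, 74, 73, 73, 73, 72, 69, 72, 72, 73, 72, 75, 75, 72, 75, 70, 70, 74, 70, 70, 77, 93, 139, 174, 169, 169, 172, 171]
385 col [140, 128, 115, 92, 75, 71, 70, 71, 68, 69, 71, 71, 73, 72, 71, 71, 74, 70, 69, 71, 69, 71, 70, 67, 70, 70, 71, 69, 69, 72, 80, 101, 125, 143, 147, 147, 142, 138, 130, 124, 136, 164, 171, 169, 173, 171]
390 col [71, 71, 73, 73
[... 613 characters left out ...]
70, 171, 171, 154, 113, 99, 102, 100, 120, 138, 138, 138, 138, 138, 135, 139, 142, 139, 138, 138, 145, 162, 172, 183, 189, 187, 186, 188, 188]
400 top [163, 141, 112, 124, 133, 138, 143, 148, 148, 151, 156, 158, 162, 160, 161, 164, 168, 171, 166, 173, 173, 174, 177, 175, 177, 181, 182, 179, 171, 177, 182, 186, 184, 184, 185, 185, 188, 188, 190, 183, 172, 173, 170, 166, 158, 160, 160, 158, 155, 146, 134, 133, 138, 139]
405 top [166, 168, 170, 173, 170, 163, 151, 143, 146, 146, 145, 151, 153, 157, 158, 160, 164, 167, 166, 165, 166, 169, 172, 171, 167, 167, 177, 179, 177, 177, 179, 179, 180, 186, 184, 184, 185, 185, 183, 183, 189, 191, 189, 190, 190, 186, 185, 185, 187, 192, 195, 195, 191, 190]
```

>>> jog_arm([
  [0.03,0.05,0.0,0,0,0],
  [0.068,0.09,0.05,0,0,0],
  [0.068,0.091,0.1,0,0,0],
  [0.068,0.091,0.14,0,0,0],
  [0.068,0.091,0.167,0,0,0],
  [0.068,0.091,0.167,0,0,0],
  [0.068,0.091,0.167,0,0,0],
])

```text
time_s: 15.18
ee_pos: [0.5101, -0.0674, 0.2334]
tcp_rot: [0.0, 1.0, -0.03, 0.0]
wrist_force: [-0.2, 0.2, 0.3]
finger_gap: 0.0465
gripper_force: 0.0
```

>>> jog_arm([
  [0,0,0,0,0,0],
  [0,0,0,0,0,0],
  [0,0,0,0,0,0],
  [0,0,0,0,0,0],
  [0.005,0,0,0,0,0],
  [0.01,0,0.0005,0,0,0],
  [0.01,0,0.0005,0,0,0],
  [0.01,0,0.0005,0,0,0],
], fingers=1, newtons=50)

```text
time_s: 16.18
ee_pos: [0.5193, -0.0678, 0.2324]
tcp_rot: [0.0, 1.0, -0.031, -0.0]
wrist_force: [-3.5, -0.1, 6.2]
finger_gap: 0.0139
gripper_force: 50.0
```

>>> jog_arm([
  [0,0,0,0,0,0],
  [0,0,0,0,0,0],
  [0,0,0,0,0,0],
  [0,0,-0.06,0,0,0],
  [-0.04,-0.03,-0.12,0,0,0],
  [-0.078,-0.09,-0.168,0,0,0],
  [-0.078,-0.09,-0.168,0,0,0],
  [-0.078,-0.09,-0.168,0,0,0],
  [-0.078,-0.09,-0.168,0,0,0],
], fingers=0.5)

```text
time_s: 17.3
ee_pos: [0.4473, 0.0262, 0.3996]
tcp_rot: [0.0, 1.0, -0.031, -0.0]
wrist_force: [-0.2, -1.3, -0.3]
finger_gap: 0.0472
gripper_force: 0.0
```

```bash
cat >> h.py <<'E'
def ringrows(c):
    g=cv2.cvtColor(c['color'],cv2.COLOR_RGB2GRAY)
    out=[]
    for d in range(-5,4,1):
        th=np.radians(d); out.append((d,)+tuple(round(float(proj(c,port(th,x,0,0))[1]),1) for x in (.052,.045,-.045,-.052)))
    print(out); u=int(round(proj(c,port(0,0,0,0))[0])); v=int(proj(c,port(0,.052,0,0))[1])
    print(u,v-12,[int(x) for x in g[v-12:v+24,u]]); v=int(proj(c,port(0,-.052,0,0))[1])
    print(u+16,v-24,[int(x) for x in g[v-24:v+16,u+16]])
E
python3 - <<'E'
from h import *
c=cap('wrist','w7.png'); s=r.state(); print(s['time_s'],s['ee_pos']); ringrows(c)
E
```

```text
17.35 [0.44729058 0.026034   0.39930514]
[(-5, 81.7, 88.8, 170.8, 176.6), (-4, 80.0, 87.1, 169.5, 175.4), (-3, 78.4, 85.4, 168.2, 174.1), (-2, 76.7, 83.8, 166.9, 172.9), (-1, 75.1, 82.1, 165.6, 171.6), (0, 73.5, 80.5, 164.2, 170.2), (1, 71.9, 78.9, 162.8, 168.9), (2, 70.4, 77.4, 161.4, 167.5), (3, 68.9, 75.8, 159.9, 166.1)]
314 61 [173, 170, 175, 153, 105, 88, 105, 123, 132, 133, 129, 125, 156, 188, 189, 185, 187, 189, 189, 156, 77, 57, 58, 80, 120, 138, 133, 135, 138, 138, 138, 140, 152, 157, 161, 159]
330 146 [163, 163, 164, 162, 158, 148, 143, 136, 141, 141, 138, 139, 128, 95, 108, 170, 192, 189, 191, 188, 188, 181, 156, 132, 127, 130, 130, 132, 112, 89, 134, 175, 177, 174, 174, 174, 173, 173, 173, 177]
```

```bash
cat >> h.py <<'E'
HOV=[.40,-.28,.33]
def pebs(c):
    "pebbles in the wrist view: (centre xy, long-axis yaw deg)"
    im=c['color']; hsv=cv2.cvtColor(im,cv2.COLOR_RGB2HSV).astype(int)
    m=((hsv[:,:,2]>195)&(im[:,:,0].astype(int)-im[:,:,2]>8)).astype(np.uint8); m=cv2.morphologyEx(m,cv2.MORPH_OPEN,np.ones((3,3)))
    out=[]
    for k in cv2.findContours(m,cv2.RETR_EXTERNAL,cv2.CHAIN_APPROX_NONE)[0]:
        if cv2.contourArea(k)<200: continue
        W=np.array([onz(c,u,v,.017)[:2] for u,v in k[:,0]],np.float32)
        (x,y),(w,h),a=cv2.minAreaRect(W*1000)
        if not(.02<min(w,h)/1000<.06 and max(w,h)<100): continue
        yaw=a if w>h else a+90; yaw=(yaw+90)%180-90
        mid=k[:,0].mean(0); out.append((x/1000,y/1000,yaw,w,h)); print('peb px',mid.round(),'xy',round(x/1000,4),round(y/1000,4),'yaw',round(yaw,1),'size',round(w),round(h))
    return out
E
python3 - <<'E'
from h import *
go(HOV,down(0))
E
```

```text
[-0.0283, 0.3083, 0.0695, 0.0004, 0.0009, -0.0616] rows>=5.1
```

>>> jog_arm([
  [-0.02,0.04,0,0,0,0],
  [-0.028,0.1,0,0,0,-0.03],
  [-0.028,0.16,0.02,0,0,-0.06],
  [-0.028,0.308,0.07,0,0,-0.06],
  [-0.028,0.308,0.07,0,0,-0.06],
  [-0.028,0.308,0.07,0,0,-0.06],
  [-0.028,0.308,0.07,0,0,-0.06],
  [-0.028,0.308,0.07,0,0,-0.06],
  [-0.028,0.308,0.07,0,0,-0.06],
], fingers=0.35)

```text
time_s: 18.48
ee_pos: [0.4009, -0.2782, 0.3304]
tcp_rot: [0.0, 1.0, 0.0, 0.0]
wrist_force: [0.1, 1.2, 0.7]
finger_gap: 0.061
gripper_force: 0.0
```

Run:
```python
from h import *
c=cap('wrist','w8.png'); s=r.state(); print(s['time_s'],s['ee_pos'],s['finger_gap'])
for x,y,a,w,h in pebs(c):
    go([x,y,.005],down(a))
```

```text
18.525 [ 0.40090223 -0.27826403  0.33049317] 0.06085067101003607
peb px [264. 163.] xy 0.405 -0.1837 yaw 59.8 size 57 28
peb px [339. 153.] xy 0.4203 -0.3077 yaw 7.7 size 57 28
peb px [392. 123.] xy 0.4683 -0.3973 yaw 43.9 size 57 28
peb px [359. 101.] xy 0.5051 -0.3398 yaw 0.1 size 57 23
peb px [293.  96.] xy 0.512 -0.2329 yaw -45.1 size 28 56
[0.0039, -0.0948, 0.3254, 0.0009, -0.0004, -1.0431] rows>=5.6
[0.0192, 0.0292, 0.3255, 0.0006, -0.0007, -0.1338] rows>=5.2
[0.067, 0.1189, 0.3256, 0.0009, -0.0005, -0.7659] rows>=5.6
[0.1039, 0.0614, 0.3256, 0.0006, -0.0008, -0.0007] rows>=5.6
[0.1109, -0.0455, 0.3256, 0.0003, -0.001, 0.7876] rows>=5.6
```

>>> jog_arm([
  [0.002,-0.05,0.05,0,0,-0.35],
  [0.004,-0.095,0.1,0,0,-0.7],
  [0.004,-0.095,0.16,0,0,-1.043],
  [0.004,-0.095,0.21,0,0,-1.043],
  [0.004,-0.095,0.25,0,0,-1.043],
  [0.004,-0.095,0.28,0,0,-1.043],
  [0.004,-0.095,0.31,0,0,-1.043],
  [0.004,-0.095,0.325,0,0,-1.043],
  [0.004,-0.095,0.325,0,0,-1.043],
])

```text
time_s: 19.65
ee_pos: [0.4047, -0.1836, 0.005]
tcp_rot: [-0.0, 0.867, 0.498, -0.0]
wrist_force: [0.4, 0.0, -0.3]
finger_gap: 0.0611
gripper_force: 0.0
```

>>> jog_arm([
  [0,0,0,0,0,0],
  [0,0,0,0,0,0],
  [0,0,0,0,0,0],
  [0,0,0,0,0,0],
  [0,0,0,0,0,0],
  [0,0,-0.06,0,0,0],
  [0,0,-0.12,0,0,0],
  [0,0,-0.16,0,0,0],
], fingers=1, newtons=25)

```text
time_s: 20.65
ee_pos: [0.405, -0.184, 0.1679]
tcp_rot: [0.001, 0.867, 0.498, 0.001]
wrist_force: [-0.8, 0.2, -1.1]
finger_gap: 0.0341
gripper_force: 25.0
```

Run:
```python
from h import *
s=r.state(); print(s['time_s'],s['ee_pos'],s['finger_gap'],s['gripper_force'],s['qpos'].round(2))
go([.516,.031,.32],down(0)); go([.516,.031,.24],down(0))
```

```text
20.65 [ 0.40499563 -0.1840228   0.16793623] 0.03407733062814767 24.999006986618042 [ 0.6   0.15 -0.26  2.08  0.05  0.92 -0.22]
[0.2417, -0.0121, -0.1521, 0.0025, -0.0014, 1.0425] rows>=5.6
[0.2417, -0.0123, -0.0721, 0.0025, -0.0014, 1.0425] rows>=5.6
```

>>> jog_arm([
  [0,0,-0.06,0,0,0.1],
  [0.01,0,-0.12,0,0,0.25],
  [0.05,0,-0.152,0,0,0.42],
  [0.1,-0.004,-0.152,0,0,0.6],
  [0.15,-0.008,-0.152,0,0,0.78],
  [0.2,-0.01,-0.152,0,0,0.95],
  [0.242,-0.012,-0.152,0,0,1.043],
  [0.242,-0.012,-0.12,0,0,1.043],
  [0.242,-0.012,-0.075,0,0,1.043],
  [0.242,-0.012,-0.072,0,0,1.043],
  [0.242,-0.012,-0.072,0,0,1.043],
])

```text
time_s: 22.02
ee_pos: [0.5167, 0.0312, 0.2385]
tcp_rot: [0.0, 1.0, -0.0, 0.001]
wrist_force: [-0.2, 0.3, 0.2]
finger_gap: 0.034
gripper_force: 25.0
```

Run:
```python
from h import *
s=r.state(); print(s['time_s'],s['ee_pos'],s['finger_gap'],s['gripper_force'])
c=cap('wrist'); t=cap('scene')
cr=cv2.resize(t['color'][170:290,230:350],(400,400),interpolation=cv2.INTER_CUBIC)
cv2.imwrite('pics/m9.png',np.hstack([cr,c['color'][:,120:520]])[:,:,::-1])
```

```text
22.025 [0.51674258 0.03116766 0.23850124] 0.034029794155659064 24.99866634607315
```

View pics/m9.png

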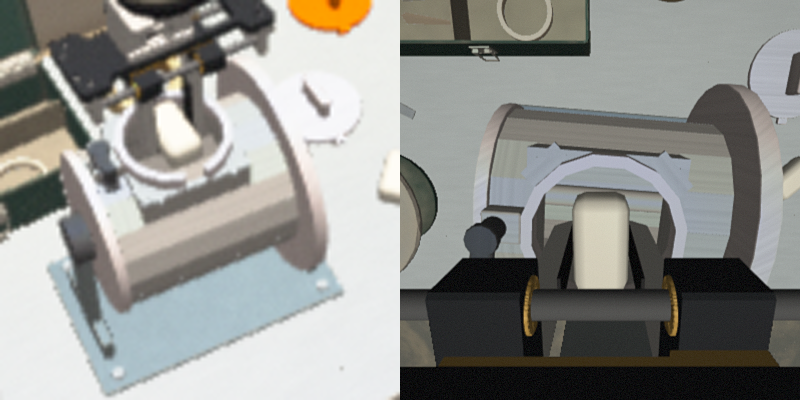

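>>> jog_arm([
  [0,0,0,0,0,0],
  [0,0,0,0,0,0],
  [0,0,0,0,0,0],
  [0,0,-0.06,0,0,0],
  [-0.01,0.02,-0.1,0,0,0],
  [-0.04,0.07,-0.1,0,0,0],
  [-0.06,0.12,-0.1,0,0,0],
  [-0.08,0.18,-0.1,0,0,0],
  [-0.117,0.311,-0.091,0,0,0],
  [-0.117,0.311,-0.091,0,0,0],
  [-0.117,0.311,-0.091,0,0,0],
  [-0.117,0.311,-0.091,0,0,0],
], fingers=0.45)

```text
time_s: 23.62
ee_pos: [0.3991, -0.2798, 0.3281]
tcp_rot: [0.0, 1.0, -0.001, 0.0]
wrist_force: [-0.4, 0.2, 0.1]
finger_gap: 0.0517
gripper_force: 0.0
```

Run:
```python
from h import *
c=cap('wrist'); s=r.state(); print(s['time_s'],s['ee_pos'],s['finger_gap'])
for x,y,a,w,h in pebs(c):
    go([x,y,.005],down(a))
```

```text
23.675 [ 0.39961153 -0.27878897  0.3282738 ] 0.05175777933525218
peb px [338. 152.] xy 0.4205 -0.3075 yaw 7.0 size 57 28
peb px [393. 122.] xy 0.4682 -0.3971 yaw 42.4 size 57 29
peb px [356. 100.] xy 0.5053 -0.3364 yaw 1.3 size 55 28
peb px [292.  94.] xy 0.5126 -0.2327 yaw -46.9 size 28 57
[0.0207, 0.0287, 0.3233, 0.0001, -0.0004, -0.1209] rows>=5.2
[0.0684, 0.1184, 0.3233, 0.0002, -0.0004, -0.7399] rows>=5.6
[0.1055, 0.0577, 0.3233, 0.0001, -0.0004, -0.0223] rows>=5.5
[0.1129, -0.0461, 0.3233, -0.0001, -0.0004, 0.8194] rows>=5.5
```

>>> jog_arm([
  [0.02,0.029,0.06,0,0,-0.12],
  [0.02,0.029,0.12,0,0,-0.12],
  [0.021,0.029,0.18,0,0,-0.12],
  [0.021,0.029,0.23,0,0,-0.12],
  [0.021,0.029,0.27,0,0,-0.12],
  [0.021,0.029,0.3,0,0,-0.12],
  [0.021,0.029,0.323,0,0,-0.12],
  [0.021,0.029,0.323,0,0,-0.12],
], fingers=0.35)

```text
time_s: 24.68
ee_pos: [0.4205, -0.3068, 0.0044]
tcp_rot: [-0.001, 0.998, 0.061, -0.0]
wrist_force: [-0.7, 0.4, 1.0]
finger_gap: 0.0611
gripper_force: 0.0
```

>>> jog_arm([
  [0,0,0,0,0,0],
  [0,0,0,0,0,0],
  [0,0,0,0,0,0],
  [0,0,0,0,0,0],
  [0,0,0,0,0,0],
  [0,0,-0.06,0,0,0],
  [0,0,-0.12,0,0,0],
  [0,0,-0.18,0,0,0],
  [0,0,-0.24,0,0,0],
  [0,0,-0.3,0,0,0],
  [0,0,-0.315,0,0,0],
], fingers=1, newtons=25)

```text
time_s: 26.05
ee_pos: [0.4209, -0.3092, 0.3241]
tcp_rot: [0.002, 0.998, 0.06, 0.002]
wrist_force: [-0.4, -0.1, -1.5]
finger_gap: 0.0336
gripper_force: 25.0
```

Run:
```python
from h import *
s=r.state(); print(s['time_s'],s['ee_pos'],s['finger_gap'],s['gripper_force'])
go([.516,.031,.32],down(0)); go([.516,.031,.24],down(0))
```

```text
26.05 [ 0.42091811 -0.30923149  0.32413657] 0.033585130903370314 24.966547787189484
[0.1349, -0.3265, 0.0034, 0.0039, -0.0046, 0.1195] rows>=5.7
[0.1346, -0.3268, 0.0834, 0.0039, -0.0046, 0.1195] rows>=5.8
```

>>> jog_arm([
  [0.025,-0.06,0.002,0,0,0.05],
  [0.05,-0.115,0.002,0,0,0.12],
  [0.075,-0.17,0.002,0,0,0.12],
  [0.1,-0.225,0.002,0,0,0.12],
  [0.12,-0.28,0.002,0,0,0.12],
  [0.135,-0.326,0.002,0,0,0.12],
  [0.135,-0.326,0.05,0,0,0.12],
  [0.135,-0.326,0.083,0,0,0.12],
  [0.135,-0.326,0.083,0,0,0.12],
  [0.135,-0.326,0.083,0,0,0.12],
])

```text
time_s: 27.3
ee_pos: [0.5157, 0.031, 0.2382]
tcp_rot: [0.0, 1.0, -0.0, 0.001]
wrist_force: [0.0, -0.4, -1.0]
finger_gap: 0.0335
gripper_force: 25.0
```

>>> jog_arm([
  [0,0,0,0,0,0],
  [0,0,0,0,0,0],
  [0,0,0,0,0,0],
  [0,0,-0.06,0,0,0],
  [-0.01,0.02,-0.1,0,0,0],
  [-0.04,0.07,-0.1,0,0,0],
  [-0.06,0.12,-0.1,0,0,0],
  [-0.08,0.18,-0.1,0,0,0],
  [-0.117,0.311,-0.091,0,0,0],
  [-0.117,0.311,-0.091,0,0,0],
  [-0.117,0.311,-0.091,0,0,0],
  [-0.117,0.311,-0.091,0,0,0],
], fingers=0.45)

```text
time_s: 28.8
ee_pos: [0.3982, -0.2799, 0.3282]
tcp_rot: [0.0, 1.0, -0.001, 0.0]
wrist_force: [-0.2, 0.9, 0.7]
finger_gap: 0.0515
gripper_force: 0.0
```

Run:
```python
from h import *
c=cap('wrist'); s=r.state(); print(s['time_s'],s['ee_pos'],s['finger_gap'])
for x,y,a,w,h in pebs(c):
    go([x,y,.005],down(a))
```

```text
28.85 [ 0.39863855 -0.27901017  0.32833008] 0.05151996136998471
peb px [393. 122.] xy 0.4685 -0.3972 yaw 43.6 size 57 28
peb px [356. 100.] xy 0.5051 -0.3367 yaw 1.3 size 56 28
peb px [292.  94.] xy 0.5126 -0.2328 yaw -45.3 size 29 56
[0.0696, 0.1182, 0.3234, 0.0003, -0.0004, -0.7607] rows>=5.6
[0.1063, 0.0576, 0.3234, 0.0002, -0.0005, -0.0223] rows>=5.5
[0.1138, -0.0462, 0.3234, -0.0001, -0.0006, 0.7916] rows>=5.5
```

>>> jog_arm([
  [0.03,0.05,0.04,0,0,-0.18],
  [0.06,0.1,0.08,0,0,-0.36],
  [0.07,0.118,0.14,0,0,-0.54],
  [0.07,0.118,0.2,0,0,-0.72],
  [0.07,0.118,0.24,0,0,-0.76],
  [0.07,0.118,0.28,0,0,-0.76],
  [0.07,0.118,0.31,0,0,-0.76],
  [0.07,0.118,0.323,0,0,-0.76],
  [0.07,0.118,0.323,0,0,-0.76],
], fingers=0.38)

```text
time_s: 29.98
ee_pos: [0.4689, -0.3971, 0.0054]
tcp_rot: [-0.0, 0.929, 0.371, 0.0]
wrist_force: [-0.4, -0.3, -0.6]
finger_gap: 0.0582
gripper_force: 0.0
```

>>> jog_arm([
  [0,0,0,0,0,0],
  [0,0,0,0,0,0],
  [0,0,0,0,0,0],
  [0,0,0,0,0,0],
  [0,0,0,0,0,0],
  [0,0,-0.06,0,0,0],
  [0,0,-0.12,0,0,0],
  [0,0,-0.18,0,0,0],
  [0,0,-0.24,0,0,0],
  [0,0,-0.3,0,0,0],
  [0,0,-0.315,0,0,0],
], fingers=1, newtons=25)

```text
time_s: 31.35
ee_pos: [0.4689, -0.3985, 0.3246]
tcp_rot: [0.003, 0.929, 0.371, 0.001]
wrist_force: [-0.4, -0.5, -2.1]
finger_gap: 0.0339
gripper_force: 25.0
```

Run:
```python
from h import *
s=r.state(); print(s['time_s'],s['ee_pos'],s['finger_gap'],s['gripper_force'])
go([.516,.031,.32],down(0)); go([.516,.031,.24],down(0))
```

```text
31.35 [ 0.46885552 -0.39852294  0.32462415] 0.033893576511119905 24.999333322048187
[0.3299, -0.2791, 0.0031, 0.0057, -0.0029, 0.7594] rows>=6.9
[0.3299, -0.2796, 0.0831, 0.0057, -0.0029, 0.7594] rows>=7.0
```

>>> jog_arm([
  [0.04,-0.034,0.002,0,0,0.1],
  [0.085,-0.072,0.002,0,0,0.25],
  [0.13,-0.11,0.002,0,0,0.4],
  [0.175,-0.148,0.002,0,0,0.55],
  [0.22,-0.186,0.002,0,0,0.7],
  [0.265,-0.224,0.002,0,0,0.76],
  [0.305,-0.258,0.002,0,0,0.76],
  [0.33,-0.279,0.002,0,0,0.76],
  [0.33,-0.279,0.05,0,0,0.76],
  [0.33,-0.279,0.083,0,0,0.76],
  [0.33,-0.279,0.083,0,0,0.76],
  [0.33,-0.279,0.083,0,0,0.76],
])

```text
time_s: 32.85
ee_pos: [0.5158, 0.0316, 0.2383]
tcp_rot: [0.0, 1.0, -0.0, 0.001]
wrist_force: [0.2, -0.9, -0.5]
finger_gap: 0.0336
gripper_force: 25.0
```

>>> jog_arm([
  [0,0,0,0,0,0],
  [0,0,0,0,0,0],
  [0,0,0,0,0,0],
  [0,0,-0.06,0,0,0],
  [-0.01,0.02,-0.1,0,0,0],
  [-0.04,0.07,-0.1,0,0,0],
  [-0.06,0.12,-0.1,0,0,0],
  [-0.08,0.18,-0.1,0,0,0],
  [-0.117,0.311,-0.091,0,0,0],
  [-0.117,0.311,-0.091,0,0,0],
  [-0.117,0.311,-0.091,0,0,0],
  [-0.117,0.311,-0.091,0,0,0],
], fingers=0.45)

```text
time_s: 34.35
ee_pos: [0.3981, -0.2794, 0.3282]
tcp_rot: [0.0, 1.0, -0.001, 0.0]
wrist_force: [0.5, 1.2, -0.3]
finger_gap: 0.0517
gripper_force: 0.0
```

Run:
```python
from h import *
c=cap('wrist'); s=r.state(); print(s['time_s'],s['ee_pos'],s['finger_gap'])
for x,y,a,w,h in pebs(c):
    go([x,y,.005],down(a))
```

```text
34.4 [ 0.39861122 -0.27842451  0.32830198] 0.051850185102552716
peb px [356. 101.] xy 0.5051 -0.3358 yaw 2.1 size 56 27
peb px [292.  94.] xy 0.5122 -0.2328 yaw -46.9 size 28 57
[0.1063, 0.0574, 0.3234, 0.0001, -0.0005, -0.0366] rows>=5.5
[0.1135, -0.0456, 0.3234, -0.0001, -0.0005, 0.8194] rows>=5.5
```

>>> jog_arm([
  [0.05,0.03,0.03,0,0,-0.03],
  [0.1,0.057,0.06,0,0,-0.03],
  [0.106,0.058,0.12,0,0,-0.03],
  [0.106,0.058,0.18,0,0,-0.03],
  [0.106,0.058,0.24,0,0,-0.03],
  [0.106,0.058,0.28,0,0,-0.03],
  [0.106,0.058,0.31,0,0,-0.03],
  [0.106,0.058,0.323,0,0,-0.03],
  [0.106,0.058,0.323,0,0,-0.03],
], fingers=0.38)

```text
time_s: 35.52
ee_pos: [0.5048, -0.3365, 0.0053]
tcp_rot: [-0.0, 1.0, 0.015, 0.0]
wrist_force: [0.0, 0.6, -0.5]
finger_gap: 0.058
gripper_force: 0.0
```

>>> jog_arm([
  [0,0,0,0,0,0],
  [0,0,0,0,0,0],
  [0,0,0,0,0,0],
  [0,0,0,0,0,0],
  [0,0,0,0,0,0],
  [0,0,-0.06,0,0,0],
  [0,0,-0.12,0,0,0],
  [0,0,-0.18,0,0,0],
  [0,0,-0.24,0,0,0],
  [0,0,-0.3,0,0,0],
  [0,0,-0.315,0,0,0],
], fingers=1, newtons=25)

```text
time_s: 36.9
ee_pos: [0.5049, -0.3379, 0.3246]
tcp_rot: [0.002, 1.0, 0.015, 0.003]
wrist_force: [-0.2, 0.2, -1.4]
finger_gap: 0.034
gripper_force: 24.6
```

Run:
```python
from h import *
s=r.state(); print(s['time_s'],s['ee_pos'],s['finger_gap'],s['gripper_force'])
go([.516,.031,.32],down(0)); go([.516,.031,.24],down(0))
```

```text
36.9 [ 0.50490175 -0.33793323  0.32460284] 0.03396688820600153 24.599649310112
[0.0219, -0.3685, 0.0034, 0.0035, -0.0052, 0.0293] rows>=5.9
[0.0215, -0.3687, 0.0834, 0.0035, -0.0052, 0.0293] rows>=6.1
```

>>> jog_arm([
  [0.004,-0.055,0.002,0,0,0.03],
  [0.007,-0.115,0.002,0,0,0.03],
  [0.011,-0.175,0.002,0,0,0.03],
  [0.014,-0.235,0.002,0,0,0.03],
  [0.018,-0.295,0.002,0,0,0.03],
  [0.022,-0.345,0.002,0,0,0.03],
  [0.022,-0.368,0.002,0,0,0.03],
  [0.022,-0.368,0.05,0,0,0.03],
  [0.022,-0.368,0.083,0,0,0.03],
  [0.022,-0.368,0.083,0,0,0.03],
  [0.022,-0.368,0.083,0,0,0.03],
])

```text
time_s: 38.28
ee_pos: [0.5157, 0.0311, 0.2383]
tcp_rot: [0.0, 1.0, -0.0, 0.001]
wrist_force: [-0.3, -0.0, 0.1]
finger_gap: 0.0339
gripper_force: 24.6
```

>>> jog_arm([
  [0,0,0,0,0,0],
  [0,0,0,0,0,0],
  [0,0,0,0,0,0],
  [0,0,-0.06,0,0,0],
  [-0.01,0.02,-0.1,0,0,0],
  [-0.04,0.07,-0.1,0,0,0],
  [-0.06,0.12,-0.1,0,0,0],
  [-0.08,0.18,-0.1,0,0,0],
  [-0.117,0.311,-0.091,0,0,0],
  [-0.117,0.311,-0.091,0,0,0],
  [-0.117,0.311,-0.091,0,0,0],
  [-0.117,0.311,-0.091,0,0,0],
], fingers=0.45)

```text
time_s: 39.78
ee_pos: [0.3981, -0.2799, 0.3282]
tcp_rot: [0.0, 1.0, -0.001, 0.0]
wrist_force: [0.2, 0.5, 0.1]
finger_gap: 0.0515
gripper_force: 0.0
```

Run:
```python
from h import *
c=cap('wrist'); s=r.state(); print(s['time_s'],s['ee_pos'],s['finger_gap'])
for x,y,a,w,h in pebs(c):
    go([x,y,.005],down(a))
```

```text
39.825 [ 0.39857289 -0.27892144  0.32830294] 0.051632345619917044
peb px [292.  94.] xy 0.5125 -0.2328 yaw -45.4 size 28 56
[0.1138, -0.0461, 0.3234, -0.0001, -0.0005, 0.7931] rows>=5.5
```

>>> jog_arm([
  [0.05,-0.02,0.03,0,0,0.18],
  [0.1,-0.04,0.06,0,0,0.36],
  [0.114,-0.046,0.12,0,0,0.54],
  [0.114,-0.046,0.18,0,0,0.72],
  [0.114,-0.046,0.24,0,0,0.793],
  [0.114,-0.046,0.28,0,0,0.793],
  [0.114,-0.046,0.31,0,0,0.793],
  [0.114,-0.046,0.323,0,0,0.793],
  [0.114,-0.046,0.323,0,0,0.793],
], fingers=0.38)

```text
time_s: 40.95
ee_pos: [0.5126, -0.233, 0.0053]
tcp_rot: [-0.0, 0.923, -0.386, -0.0]
wrist_force: [0.5, 0.7, 0.9]
finger_gap: 0.0582
gripper_force: 0.0
```

>>> jog_arm([
  [0,0,0,0,0,0],
  [0,0,0,0,0,0],
  [0,0,0,0,0,0],
  [0,0,0,0,0,0],
  [0,0,0,0,0,0],
  [0,0,-0.06,0,0,0],
  [0,0,-0.12,0,0,0],
  [0,0,-0.18,0,0,0],
  [0,0,-0.24,0,0,0],
  [0,0,-0.3,0,0,0],
  [0,0,-0.315,0,0,0],
], fingers=1, newtons=25)

```text
time_s: 42.32
ee_pos: [0.513, -0.2343, 0.3243]
tcp_rot: [0.0, 0.922, -0.386, 0.003]
wrist_force: [-0.1, 0.2, -2.2]
finger_gap: 0.0339
gripper_force: 25.0
```

Run:
```python
from h import *
s=r.state(); print(s['time_s'],s['ee_pos'],s['finger_gap'],s['gripper_force'])
go([.516,.031,.32],down(0)); go([.516,.031,.24],down(0))
```

```text
42.325 [ 0.51297128 -0.23429426  0.324318  ] 0.033871745779526806 24.987911581993103
[-0.187, -0.1882, 0.0037, 0.0001, -0.0063, -0.7936] rows>=4.2
[-0.1875, -0.188, 0.0837, 0.0001, -0.0063, -0.7936] rows>=4.5
```

>>> jog_arm([
  [-0.035,-0.035,0.002,0,0,-0.16],
  [-0.075,-0.075,0.002,0,0,-0.32],
  [-0.115,-0.115,0.002,0,0,-0.48],
  [-0.155,-0.155,0.002,0,0,-0.64],
  [-0.187,-0.188,0.002,0,0,-0.794],
  [-0.187,-0.188,0.002,0,0,-0.794],
  [-0.187,-0.188,0.05,0,0,-0.794],
  [-0.187,-0.188,0.083,0,0,-0.794],
  [-0.187,-0.188,0.083,0,0,-0.794],
  [-0.187,-0.188,0.083,0,0,-0.794],
])

```text
time_s: 43.58
ee_pos: [0.5155, 0.0308, 0.2383]
tcp_rot: [0.0, 1.0, -0.0, 0.001]
wrist_force: [-1.0, -0.5, 0.3]
finger_gap: 0.0338
gripper_force: 25.0
```

>>> jog_arm([
  [0,0,0,0,0,0],
  [0,0,0,0,0,0],
  [0,0,0,0,0,0],
  [0,0,-0.06,0,0,0],
  [0.01,0.02,-0.1,0,0,0],
  [0.02,0.07,-0.1,0,0,0],
  [0.04,0.12,-0.1,0,0,0],
  [0.05,0.18,-0.1,0,0,0],
  [0.054,0.244,-0.07,0,0,0],
  [0.054,0.244,-0.06,0,0,0],
  [0.054,0.244,-0.06,0,0,0],
  [0.054,0.244,-0.06,0,0,0],
], fingers=0.45)

```text
time_s: 45.08
ee_pos: [0.5696, -0.2113, 0.2982]
tcp_rot: [0.0, 1.0, 0.001, 0.001]
wrist_force: [-0.5, 0.1, 1.0]
finger_gap: 0.0517
gripper_force: 0.0
```

Run:
```python
from h import *
c=cap('wrist','w10.png'); s=r.state(); print(s['time_s'],s['ee_pos'],s['finger_gap']); pebs(c)
for n,P in dict(lid=[.645,-.213,.018],grip=[.645,-.213,.032],tail=[.587,-.211,.015]).items(): print(n,proj(c,P))
```

```text
45.125 [ 0.56967938 -0.21135558  0.29837185] 0.05201126635432819
peb px [ 85. 255.] xy 0.4213 0.1927 yaw 7.4 size 50 20
lid (np.float64(322.5174982888739), np.float64(119.20252926438735))
grip (np.float64(322.5857653793219), np.float64(119.10000147647393))
tail (np.float64(321.06108036467504), np.float64(157.07580561199728))
```

View pics/w10.png

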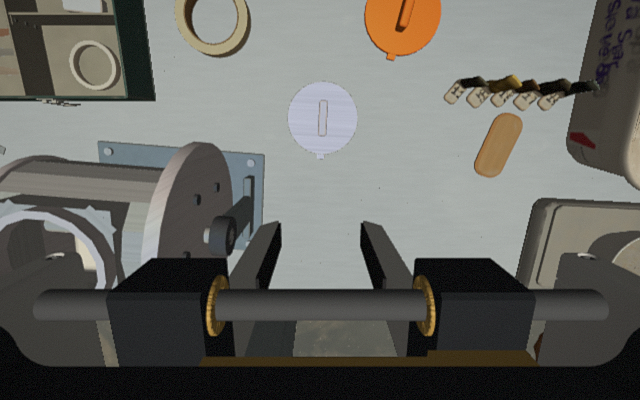

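Run:
```python
from h import *
c=r.capture('wrist'); im=c['color'].astype(int)
m=((im[:,:,2]-im[:,:,0]>4)&(im.min(2)>165)).astype(np.uint8)
m[:60]=0;m[200:]=0;m[:,:260]=0;m[:,380:]=0
cn=max(cv2.findContours(m,cv2.RETR_EXTERNAL,cv2.CHAIN_APPROX_NONE)[0],key=cv2.contourArea)
W=np.array([onz(c,u,v,.018)[:2] for u,v in cn[:,0]])
(x,y),rd=cv2.minEnclosingCircle(np.float32(W*1000)); 
# robust circle fit excluding tail
from scipy.optimize import least_squares
f=least_squares(lambda p:np.hypot(*(W-p[:2]).T)-p[2],[.645,-.213,.054],loss='soft_l1',f_scale=.001).x
d=np.hypot(*(W-f[:2]).T); t=W[d>f[2]+.003]; print('circle',f,'tail',t.mean(0),len(t))
v=f[:2]-t.mean(0); print('yaw from tail',np.degrees(np.arctan2(v[1],v[0])),d.max())
g=cv2.cvtColor(c['color'],cv2.COLOR_RGB2GRAY)[90:145,300:345]
cv2.imwrite('pics/lid.png',cv2.resize(c['color'][75:165,275:375],None,fx=6,fy=6,interpolation=cv2.INTER_CUBIC)[:,:,::-1])
```

```text
circle [ 0.64606543 -0.21241172  0.0525113 ] tail [ 0.58755643 -0.20903644] 12
yaw from tail -3.301632874694834 0.06058551243574347
```

View pics/lid.png

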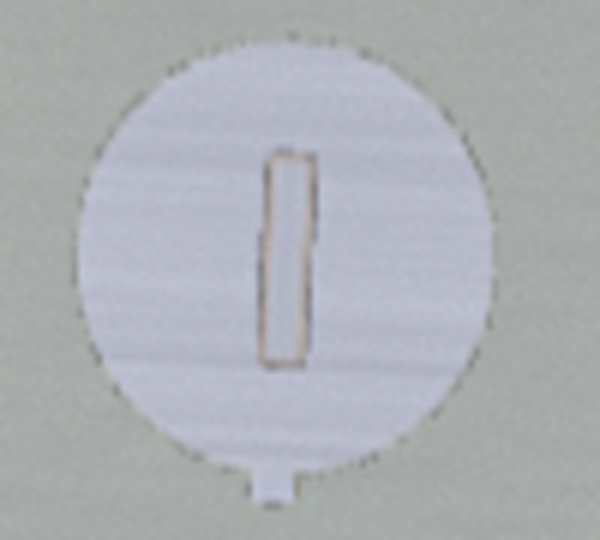

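Run:
```python
from h import *
c=r.capture('wrist'); p=lambda u,v:(275+u/6,75+v/6)
a=onz(c,*p(291,152),.046);b=onz(c,*p(283,366),.046);print(a,b,np.degrees(np.arctan2(*(a-b)[[1,0]])),(a+b)/2,np.linalg.norm(a-b))
go([.6455,-.2125,.10],down(-3.0));go([.6455,-.2125,.0215],down(-3.0))
```

```text
[ 0.67052702 -0.21437168  0.046     ] [ 0.62116017 -0.21271395  0.046     ] -1.9232660872243261 [ 0.6458436  -0.21354281  0.046     ] 0.0493946773399905
[0.0757, 0.0008, 0.1983, 0.0006, -0.0016, 0.0544] rows>=3.4
[0.0755, 0.0008, 0.2768, 0.0006, -0.0016, 0.0544] rows>=4.6
```

>>> jog_arm([
  [0.04,0.001,0.04,0,0,0.05],
  [0.076,0.001,0.09,0,0,0.05],
  [0.076,0.001,0.15,0,0,0.05],
  [0.076,0.001,0.2,0,0,0.05],
  [0.076,0.001,0.24,0,0,0.05],
  [0.076,0.001,0.265,0,0,0.05],
  [0.076,0.001,0.2765,0,0,0.05],
  [0.076,0.001,0.2765,0,0,0.05],
])

```text
time_s: 46.22
ee_pos: [0.6454, -0.2135, 0.021]
tcp_rot: [0.0, 1.0, -0.025, 0.0]
wrist_force: [-0.2, 0.1, -0.1]
finger_gap: 0.0521
gripper_force: 0.0
```

>>> jog_arm([
  [0,0,0,0,0,0],
  [0,0,0,0,0,0],
  [0,0,0,0,0,0],
  [0,0,0,0,0,0],
  [0,0,0,0,0,0],
  [0,0,0,0,0,0],
  [0,0,-0.03,0,0,0],
  [0,0,-0.09,0,0,0],
  [0,0,-0.15,0,0,0],
  [0,0,-0.21,0,0,0],
  [0,0,-0.27,0,0,0],
  [0,0,-0.32,0,0,0],
  [0,0,-0.32,0,0,0],
], fingers=1, newtons=45)

```text
time_s: 47.85
ee_pos: [0.6462, -0.214, 0.3448]
tcp_rot: [0.001, 1.0, -0.025, 0.003]
wrist_force: [0.9, -0.1, -2.3]
finger_gap: 0.0117
gripper_force: 45.0
```

Run:
```python
from h import *
c=cap('wrist','w11.png'); s=r.state(); print(s['time_s'],s['ee_pos'],s['finger_gap'],s['gripper_force'])
X,Y=port(0,0,0,0)[:2]; print(X,Y)
go([X,Y,.345],down(-4.2)); go([X,Y,.30],down(-4.2))
```

```text
47.9 [ 0.64538133 -0.21375371  0.34183036] 0.011518296751767968 44.99896824359894
0.5164217083348811 0.030819075446921085
[-0.1409, -0.2379, -0.0037, 0.0008, -0.0024, 0.0238] rows>=4.4
[-0.141, -0.2379, 0.0413, 0.0008, -0.0024, 0.0238] rows>=4.5
```

View pics/w11.png

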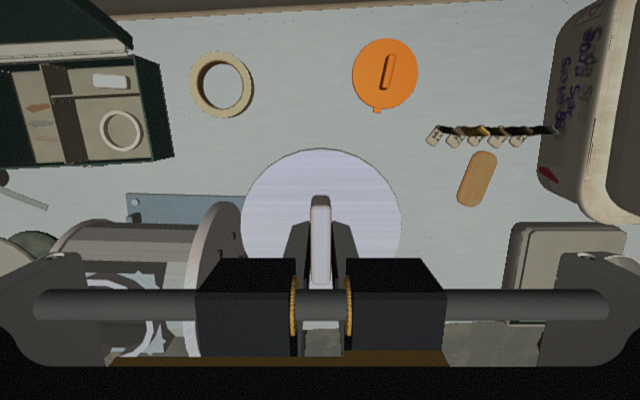

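>>> jog_arm([
  [0,-0.05,-0.003,0,0,0],
  [-0.03,-0.1,-0.003,0,0,0.02],
  [-0.06,-0.15,-0.003,0,0,0.024],
  [-0.1,-0.2,-0.003,0,0,0.024],
  [-0.141,-0.238,-0.003,0,0,0.024],
  [-0.141,-0.238,0.02,0,0,0.024],
  [-0.141,-0.238,0.041,0,0,0.024],
  [-0.141,-0.238,0.06,0,0,0.024],
  [-0.141,-0.238,0.07,0,0,0.024],
  [-0.141,-0.238,0.07,0,0,0.024],
  [-0.141,-0.238,0.07,0,0,0.024],
])

```text
time_s: 49.28
ee_pos: [0.5162, 0.031, 0.271]
tcp_rot: [0.0, 0.999, -0.037, 0.0]
wrist_force: [0.5, -0.3, -2.1]
finger_gap: 0.0117
gripper_force: 45.0
```

Run:
```python
from h import *
s=r.state(); print(s['time_s'],s['ee_pos'],s['finger_gap'],s['gripper_force'],s['wrist_force'])
go([.5164,.0308,.265],down(-4.2)); go([.5164,.0308,.2575],down(-4.2))
```

```text
49.275 [0.51622226 0.03098511 0.2710392 ] 0.011722266562055753 44.999070167541504 [ 0.53019531 -0.26269112 -2.14088962]
[0.0002, 0.0002, 0.006, 0.0003, -0.0008, -0.0002] rows>=0.1
[0.0002, 0.0002, 0.0135, 0.0003, -0.0008, -0.0002] rows>=0.2
```

>>> jog_arm([
  [0,0,0.002,0,0,0],
  [0,0,0.004,0,0,0],
  [0,0,0.006,0,0,0],
  [0,0,0.007,0,0,0],
  [0,0,0.008,0,0,0],
  [0,0,0.008,0,0,0],
])

```text
time_s: 50.02
ee_pos: [0.516, 0.031, 0.2626]
tcp_rot: [0.0, 0.999, -0.037, 0.0]
wrist_force: [0.1, 0.3, -2.0]
finger_gap: 0.0115
gripper_force: 45.0
```

>>> jog_arm([
  [0,0,0.001,0,0,0],
  [0,0,0.002,0,0,0],
  [0,0,0.003,0,0,0],
  [0,0,0.004,0,0,0],
  [0,0,0.005,0,0,0],
  [0,0,0.005,0,0,0],
  [0,0,0.005,0,0,0],
])

```text
time_s: 50.9
ee_pos: [0.5161, 0.031, 0.2577]
tcp_rot: [0.0, 0.999, -0.037, 0.0]
wrist_force: [0.3, -0.0, -1.1]
finger_gap: 0.0118
gripper_force: 45.0
```

>>> jog_arm([
  [0,0,0,0,0,0],
  [0,0,0,0,0,0],
  [0,0,0,0,0,0],
  [0,0,-0.03,0,0,0],
  [-0.02,0,-0.09,0,0,0],
  [-0.07,0,-0.14,0,0,0],
  [-0.07,0,-0.14,0,0,0],
  [-0.07,0,-0.14,0,0,0],
  [-0.07,0,-0.14,0,0,0],
], fingers=0.6)

```text
time_s: 52.02
ee_pos: [0.4464, 0.036, 0.3963]
tcp_rot: [0.0, 0.999, -0.037, -0.001]
wrist_force: [-0.9, -0.3, 0.0]
finger_gap: 0.0377
gripper_force: 0.0
```

Run:
```python
from h import *
c=cap('wrist','w12.png'); s=r.state(); print(s['time_s'],s['ee_pos'],s['finger_gap'])
for a in (1.5,1.6,1.7,1.8,1.9): 
    x,y=-.038*np.sin(a),.07-.038*np.cos(a); print(a,np.round(proj(c,port(0,x,y,.0375)),1),port(0,x,y,.0375).round(4))
g=cv2.cvtColor(c['color'],cv2.COLOR_RGB2GRAY)
m=(g[80:225,190:275]<80).astype(np.uint8)
n,l,st,ce=cv2.connectedComponentsWithStats(m); print([(st[i].tolist(),(ce[i]+[190,80]).round(1).tolist()) for i in range(1,n) if st[i,4]>30])
i=1+np.argmax(st[1:,4])
for row in range(80,220,4): 
    xs=np.where(l[row-80]==i)[0]; 
    if len(xs): print(row,xs.min()+190,xs.max()+190,end=' | ')
print()
for nm,p in dict(c=(0,0,.008),far=(.054,0,.008),near=(-.054,0,.008),bar1=(.025,0,.036),bar2=(-.025,0,.036),tail=(-.061,0,-.002)).items(): print(nm,np.round(proj(c,port(0,*p)),1),end=' ')
```

```text
52.075 [0.44641934 0.03599143 0.39625583] 0.03763967281614433
1.5 [255.1 162. ] [0.4827 0.1003 0.2835]
1.6 [251.4 162.2] [0.4828 0.1041 0.2835]
1.7 [247.6 161.9] [0.4834 0.1079 0.2835]
1.8 [243.8 161.3] [0.4843 0.1116 0.2835]
1.9 [240.1 160.3] [0.4856 0.1151 0.2835]
[([49, 24, 6, 34, 124], [241.1, 120.8]), ([54, 33, 21, 54, 753], [253.9, 138.4]), ([0, 53, 10, 42, 192], [194.5, 152.3])]
116 247 261 | 120 246 264 | 124 246 264 | 128 249 261 | 132 248 261 | 136 248 260 | 140 248 260 | 144 248 260 | 148 248 260 | 152 248 260 | 156 247 260 | 160 244 259 | 164 246 259 | 
c [321.6 122.2] far [321.   67.9] near [322.1 172.1] bar1 [321.4  95.3] bar2 [322.  148.1] tail [322.1 176.7]
```

View pics/w12.png

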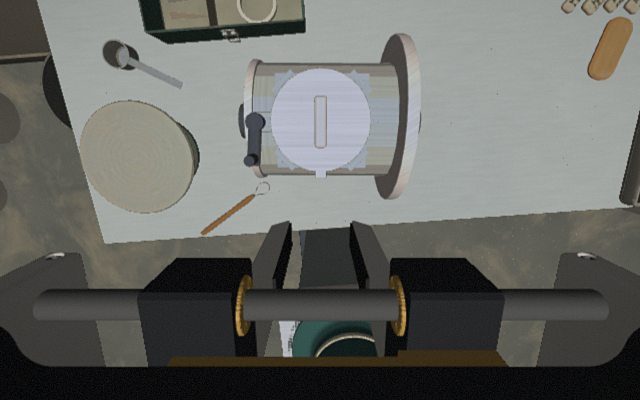

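Run:
```python
from h import *
go([.483,.1065,.33],down(86));go([.483,.1065,.267],down(86))
# arc in tool axes of yaw 86 frame, from a=1.66 to 0
T=down(86); a0=1.66; P=lambda a: port(0,-.038*np.sin(a),.07-.038*np.cos(a),0)
for a in [1.4,1.2,1.0,.8,.6,.4,.2,0,-.05]: print(a,T.inv().apply(P(a)-P(a0)).round(4).tolist())
```

```text
[0.0314, -0.073, 0.0662, -0.0011, 0.002, -1.5746] rows>=8.4
[0.0315, -0.0731, 0.1292, -0.0011, 0.002, -1.5746] rows>=8.4
1.4 [-0.0098, 0.0005, 0.0]
1.2 [-0.0171, 0.0026, 0.0]
1.0 [-0.0239, 0.0061, 0.0]
0.8 [-0.0298, 0.0108, 0.0]
0.6 [-0.0346, 0.0167, 0.0]
0.4 [-0.0382, 0.0234, 0.0]
0.2 [-0.0404, 0.0307, 0.0]
0 [-0.0411, 0.0382, 0.0]
-0.05 [-0.041, 0.0401, 0.0]
```

>>> jog_arm([
  [0.01,-0.03,0,0,0,-0.18],
  [0.03,-0.07,0,0,0,-0.36],
  [0.031,-0.073,0,0,0,-0.54],
  [0.031,-0.073,0,0,0,-0.72],
  [0.031,-0.073,0,0,0,-0.9],
  [0.031,-0.073,0,0,0,-1.08],
  [0.031,-0.073,0.02,0,0,-1.26],
  [0.031,-0.073,0.04,0,0,-1.44],
  [0.031,-0.073,0.06,0,0,-1.575],
  [0.031,-0.073,0.07,0,0,-1.575],
  [0.031,-0.073,0.07,0,0,-1.575],
  [0.031,-0.073,0.07,0,0,-1.575],
], fingers=0.72)

```text
time_s: 53.58
ee_pos: [0.4828, 0.1067, 0.3281]
tcp_rot: [0.0, 0.732, 0.682, 0.0]
wrist_force: [-0.2, 0.4, 0.0]
finger_gap: 0.0264
gripper_force: 0.0
```

Run:
```python
from h import *
s=r.state(); print(s['time_s'],s['ee_pos'],s['finger_gap'])
c=r.capture('wrist'); t=r.capture('scene')
go([.483,.1065,.2675],down(86))
for cc in (c,t): print(np.round(proj(cc,[.483,.1065,.2835]),1),np.round(proj(cc,s['ee_pos']),1))
g=cv2.cvtColor(t['color'],cv2.COLOR_RGB2GRAY)
u,v=map(int,proj(t,[.483,.1065,.2835])); print(u,v); print(g[v-8:v+12,u-10:u+12])
```

```text
53.575 [0.48281985 0.10674626 0.32809074] 0.026429699614045177
[-0.0002, 0.0002, 0.0607, 0.0012, 0.0001, -0.0005] rows>=1.0
[321.1 215. ] [321.  235.6]
[262.6 219.9] [261.  209.6]
262 219
[[ 72  48  47  54  84 137 211 148 112 110 109 110 110 108 123 204 245 248
  248 247 247 247]
 [103  57  48  53  90 154 156 124 109 110 110 110 110 121 133 205 245 248
  247 248 248 248]
 [149  80  48  71 146 133 118 111 108 108 111 114 133 183 199 239 247 248
  248 248 248 248]
 [188 138  98  93 125 114 111 109 104 109 113 149 195 239 242 248 248 249
  248 248 248 247]
 [212 213 204 194 123 109 109 110 109 108 108 206 194 237 248 248 248 248
  247 247 247 247]
 [237 211 219 217 152  96 104 108 114 113 128 221 220 191 243 248 248 247
  247 247 247 247]
 [246 242 228 220 198 101 104 108 111 111 126 220 226 173 204 242 247 247
  247 247 246 246]
 [249 247 238 225 192 112 100 108 108 111 119 170 224 217 159 199 237 245
  246 246 246 246]
 [247 248 245 209 147 126  85 102 109 112 110 129 187 221 164 138 172 231
  243 246 247 247]
 [235 247 248 235 177 128 114 106  94 107 107 109 114 146 124 116 122 160
 
[... 248 characters left out ...]
8  50  59 122 203 182 180 209
  160 125 114 116]
 [120 146 228 247 248 246 185 120  92  64  53  51  59 125 220 216 159 222
  218 176 134 123]
 [115 123 170 244 247 248 234 178 148  99  72  66  77 116 197 223 180 191
  227 224 200 190]
 [115 119 138 232 247 248 241 223 216 154 101  93  86 118 193 227 218 164
  226 230 226 225]
 [117 116 128 205 246 247 244 199 224 187 120 143 152 209 227 231 228 199
  227 232 232 231]
 [113 115 117 154 233 246 246 234 231 225 217 220 219 228 232 232 226 189
  179 225 231 232]
 [113 115 117 129 205 245 247 244 236 231 230 232 231 230 230 231 217 216
  176 190 227 231]
 [114 115 116 117 158 241 247 246 239 233 231 232 233 230 230 230 227 225
  197 145 188 223]]
```

>>> jog_arm([
  [0,0,0.015,0,0,0],
  [0,0,0.03,0,0,0],
  [0,0,0.038,0,0,0],
  [0,0,0.044,0,0,0],
  [0,0,0.049,0,0,0],
  [0,0,0.053,0,0,0],
  [0,0,0.057,0,0,0],
  [0,0,0.06,0,0,0],
  [0,0,0.06,0,0,0],
])

```text
time_s: 54.8
ee_pos: [0.4824, 0.1066, 0.2675]
tcp_rot: [0.0, 0.731, 0.682, -0.0]
wrist_force: [-0.0, -0.1, 0.2]
finger_gap: 0.0265
gripper_force: 0.0
```

>>> jog_arm([
  [0,0,0,0,0,0],
  [0,0,0,0,0,0],
  [0,0,0,0,0,0],
  [0,0,0,0,0,0],
], fingers=1, newtons=12)

```text
time_s: 55.3
ee_pos: [0.4828, 0.1066, 0.2677]
tcp_rot: [0.0, 0.731, 0.682, 0.0]
wrist_force: [4.4, -0.3, -3.5]
finger_gap: 0.0117
gripper_force: 12.0
```

>>> jog_arm([
  [-0.005,0,0,0,0,0],
  [-0.0098,0.0005,0,0,0,0],
  [-0.0171,0.0026,0,0,0,0],
  [-0.0239,0.0061,0,0,0,0],
  [-0.0298,0.0108,0,0,0,0],
  [-0.0346,0.0167,0,0,0,0],
  [-0.0382,0.0234,0,0,0,0],
  [-0.0404,0.0307,0,0,0,0],
  [-0.0411,0.036,0,0,0,0],
  [-0.0411,0.036,0,0,0,0],
])

```text
time_s: 56.55
ee_pos: [0.5163, 0.0626, 0.2677]
tcp_rot: [0.001, 0.731, 0.682, -0.0]
wrist_force: [-0.1, -1.0, 4.5]
finger_gap: 0.0115
gripper_force: 12.0
```

>>> jog_arm([
  [-0.0,0.001,0,0,0,0],
  [-0.0,0.002,0,0,0,0],
  [-0.0,0.0025,0,0,0,0],
  [-0.0,0.0025,0,0,0,0],
])

```text
time_s: 57.05
ee_pos: [0.5182, 0.0625, 0.2677]
tcp_rot: [0.0, 0.731, 0.682, -0.0]
wrist_force: [-4.2, -0.2, 6.2]
finger_gap: 0.0113
gripper_force: 12.0
```

>>> jog_arm([
  [0,0,0,0,0,0],
  [0,0,0,0,0,0],
  [0,0,0,0,0,0],
  [0,0,-0.02,0,0,0],
  [0,0,-0.05,0,0,0],
  [0,0,-0.09,0,0,0],
  [0,0,-0.128,0,0,0],
], fingers=0.78)

```text
time_s: 57.92
ee_pos: [0.5179, 0.0629, 0.3969]
tcp_rot: [0.0, 0.731, 0.682, 0.0]
wrist_force: [0.1, -0.0, 0.1]
finger_gap: 0.0205
gripper_force: 0.0
```

Run:
```python
from h import *
go([.4464,.036,.3963],down(-4.2))
```

```text
[-0.0318, -0.0695, 0.0006, 0.0007, -0.0001, 1.5748] rows>=8.4
```

>>> jog_arm([
  [-0.01,-0.03,0,0,0,0.18],
  [-0.032,-0.07,0,0,0,0.36],
  [-0.032,-0.07,0,0,0,0.54],
  [-0.032,-0.07,0,0,0,0.72],
  [-0.032,-0.07,0,0,0,0.9],
  [-0.032,-0.07,0,0,0,1.08],
  [-0.032,-0.07,0,0,0,1.26],
  [-0.032,-0.07,0,0,0,1.44],
  [-0.032,-0.07,0,0,0,1.575],
  [-0.032,-0.07,0,0,0,1.575],
  [-0.032,-0.07,0,0,0,1.575],
])

```text
time_s: 59.3
ee_pos: [0.446, 0.0359, 0.3956]
tcp_rot: [0.0, 0.999, -0.035, 0.0]
wrist_force: [1.2, -0.2, -0.4]
finger_gap: 0.0203
gripper_force: 0.0
```

Run:
```python
from h import *
c=r.capture('wrist'); s=r.state(); print(s['time_s'],s['ee_pos'],s['qpos'].round(2))
g=cv2.cvtColor(c['color'],cv2.COLOR_RGB2GRAY); im=c['color'].astype(int)
for d in (-2,-1,0,1,2):
    th=np.radians(d); print(d,[np.round(proj(c,port(th,*p)),1).tolist() for p in [(.054,0,.008),(-.054,0,.008),(-.061,0,0.),(0,.054,.008),(0,-.054,.008),(0,.07,.0175),(0,.032,.0375)]])
m=((im[:,:,2]-im[:,:,0]>4)&(im.min(2)>165)).astype(np.uint8)
print('far',[int(x) for x in g[55:80,345]],'near',[int(x) for x in g[160:182,345]]); print('col321 near',[int(x) for x in g[165:185,320]])
for u in (345,): print([np.round(proj(c,port(np.radians(d),x*np.sqrt(.054**2-.0255**2),-.0255,.008)),1).tolist() for d in (-2,0,2) for x in (1,-1)])
b=(g[90:160,225:330]<85).astype(np.uint8); n,l,st,ce=cv2.connectedComponentsWithStats(b)
i=1+np.argmax(st[1:,4]); print(st[i]+[225,90,0,0,0],ce[i]+[225,90])
for col in range(240,325,5):
    ys=np.where(l[:,col-225]==i)[0]
    if len(ys): print(col,ys.min()+90,ys.max()+90,end=' | ')
```

```text
59.35 [0.44597853 0.03594543 0.3956105 ] [ 0.12 -0.03 -0.26  1.73 -0.01  1.44 -1.78]
-2 [[321.4, 71.3], [322.1, 175.1], [322.1, 179.5], [271.4, 126.1], [372.2, 125.2], [254.6, 126.7], [289.1, 127.4]]
-1 [[321.4, 69.5], [322.1, 173.6], [322.1, 178.3], [271.3, 124.3], [372.2, 123.5], [254.4, 124.7], [289.0, 124.9]]
0 [[321.4, 67.7], [322.1, 172.1], [322.1, 177.0], [271.2, 122.6], [372.3, 121.7], [254.3, 122.7], [288.9, 122.4]]
1 [[321.3, 65.9], [322.1, 170.6], [322.1, 175.7], [271.1, 120.8], [372.4, 119.9], [254.2, 120.7], [288.8, 119.9]]
2 [[321.3, 64.1], [322.1, 169.1], [322.1, 174.3], [271.1, 119.0], [372.4, 118.1], [254.1, 118.7], [288.8, 117.4]]
far [163, 163, 165, 165, 162, 164, 163, 152, 112, 88, 90, 111, 125, 129, 126, 125, 120, 125, 125, 133, 147, 169, 183, 184, 184] near [179, 183, 184, 189, 184, 153, 136, 160, 147, 122, 123, 124, 124, 111, 91, 116, 157, 169, 166, 166, 167, 168]
col321 near [181, 177, 175, 179, 185, 187, 182, 179, 184, 183, 181, 182, 186, 162, 141, 166, 167, 166, 167, 165]
[[346.3, 77.8], [344.9, 169.3], [346.2, 74.1], [345.1, 166.2], [346.1, 70.6], [345.2, 163.1]]
[246 114  53  20 723] [270.77731674 122.83264177]
250 115 130 | 255 114 131 | 260 116 130 | 265 117 129 | 270 117 129 | 275 117 129 | 280 117 129 | 285 117 129 | 290 117 129 | 295 117 129 |
```

```bash
python3 -c "
from h import *
print(r.close_job())"
```

```text
the job is handed in; nothing more can be done
None
```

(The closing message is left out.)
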